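Clamp the stuck filter pair in the filter vise to the ratchet's click

ROBOT

A 6-joint arm with a two-finger parallel gripper is mounted at the origin on the work surface. World frame = base frame: x ahead of the robot, y to its left, z up, the work surface at z = 0. Lengths are in mm, angles in degrees, forces in N, time in s.
With the tool pointing down it reaches from about 300 to 850 mm from the base axis. Payload 4.2 kg.
Tool frame: the origin (TCP) lies midway between the tips of the shut fingers; the grasp point (between the pads) lies 19 mm behind it; z points along the fingers, x is the direction in which the jaws open and shut, and the axes are right-handed (so a half turn about z gives the same grasp; the last joint's range is limited). The gripper opens to 91 mm and grips with 3 to 60 N. Pads are 32 mm wide; open, the fingers measure 118 mm over their backs; the gripper's body (76 mm by 178 mm) begins 60 mm behind the grasp point.
Start: joints at [73.167, 18.312, 89.639, -0, 72.044, -1.146], TCP at [155.477, 553.597, 213.976] pointing down, gripper open.
Joint ranges: [-177.97, 177.97], [-48.28, 115.42], [12.27, 149.76], [-77.06, 257.06], [2.81, 150.46], [-146.56, 146.56]. Speed limits (degrees/s): [147.25, 147.25, 180, 180, 180, 180].

INTERFACE

Orientations are given as [roll, pitch, yaw] about the fixed x, y, z axes, in that order (R = Rz(yaw) Ry(pitch) Rx(roll)).
In Python, from workcell import monitor, vision, job, models gives the robot as it stands.
- The arm moves only by the shell command python3 -m creep 'ROWS' [FORCE]. ROWS is text: rows parted by semicolons, each of 7 numbers parted by spaces: the shift along the world's x, y, z in cm, then the turn, a rotation vector about the world's x, y, z in rad, then the gripper's target within -1 to 1 (shut at 1, half-way at 0, fully open at -1). In form: tx ty tz ax ay az hand; .... A call has 1 to 12 rows; each row shifts and turns the pose as measured when the row begins; what a row does not reach is not made up. A row lasts 1/12 s, in which the tool goes at most 41.7 mm and 7.16 degrees, less where a joint would pass 70% of its speed; a pose out of reach is approached as far as the arm can. A call is refused whole if a number of a shift passes 4.17 or a number of a turn 0.125, either way. A call with a gripper value outside its range is refused whole. The fingers move at their own pace and stop on an object; FORCE is the grip in N (left out, the last holds). Time passes only in rows, so rows that do not move let the fingers close. It gives the time, the measured TCP pose, the force and the opening at its end, in the units of the state.
- monitor.state(): the state, without advancing time (a new reading comes with each control period).
- vision.grab_frame(name): name is "side" or "top" or "wrist"; returns a dict with "img" (384x512x3 uint8, red, green, blue), "mtx" (3x3 intrinsics, pixels), "dist_coeffs" ([k1, k2, p1, p2, k3] as OpenCV has them; the pictures are not rectified), "view" (4x4, takes a point from world to camera coordinates). Camera axes: x right, y down, z forward; pixel columns grow to the right and rows downward; lengths in mm; the calibration is good to about 2 mm. A picture is of the moment at which its call begins. There is no depth.
- job.job_done(): hands the job in, once; it reports no verdict.
Trained networks look in the newest picture that a camera, given by its name, has taken for a name from the list of things; names that differ only in an ending like _2 or _b are one class to them, and where a whole thing is asked for, a point or a joint stands for the part that bears it (a point fixed in the world has none). Each returns a list of dicts, best first, with "confidence" (0 to 1); they miss things now and then, are a little off and sometimes report something else, mostly with a low value. They report only what shows in the picture. A call takes as long as a camera call. They do not tell look-alikes from the thing itself.
- models.search_frame(camera, query): "rect" ([left, top, right, bottom] in pixels, round what is visible of it).
- models.mark_of(camera, query): "at" ([column, row] in pixels: a listed point, or the origin of a listed thing).
The state is a dict: "time_s": time; "qpos": joint angles; "qvel": joint speeds; "effort": joint torques, N m; "ee_pos": TCP position; "ee_rot": TCP orientation; "force": force on the tool from outside, world axes, zero at the start; "torque": the same for the moment, N m; "gripper_width": finger opening in mm.
Only numpy, scipy, OpenCV 4.12 (cv2) and the standard library are available. Lean on these libraries where they do the work, as an engineer would, in place of code of your own. Each camera call takes 0.05 s, during which the arm holds its last target.

TASK

Lay the two stuck-together glass filters flat on the rest between the jaws of the small filter vise and let go of them. Then turn the vise's ratchet knob clockwise until the jaws hold the filters and the ratchet slips, and stop turning after one to three clicks of slip, leaving the filters clamped against the V jaw with nothing else on the stool disturbed.

Things in the scene. Friction and masses are not known exactly. Their poses are not given: they have to be found in the camera images.
- filters: two round glass filters in dark metal rims stuck together: one disc 54 mm across and 14 mm thick, 60 g, with a thin light seam half way up its rim; lies flat, glass up. Origin: centre of its underside; z up
- vise: small filter vise fixed on the stool: dark steel base 90 mm (x) by 205 mm (y), top 20 mm high. Along y from -y: grey gearbox (62 mm square, 50 mm high) with ratchet knob at y = -60 mm, moving jaw, rest, fixed V jaw. V jaw: aluminium, 20 to 42 mm high, reaching 18 mm to either side in x, so the filters' rim stays free on both x sides. Origin: centre of the underside; z up
- v_seat (a point): on top of the rest (black block 36 mm wide in x, 62 mm long in y, its top 28 mm above the stool): where the centre of the filters' underside lies when their rim bears on both faces of the V jaw. Axes as the vise's. The clamped filters can sit up to about 2 mm off it
- jaw_face (a point): middle of the moving jaw's flat clamping face, on the vise's centre line, 35 mm above the stool. It looks to the vise's +y, to the V jaw, and touches seated filters when 27 mm from v_seat. At the start the jaws stand open 7 to 13 mm more than the filters' 54 mm
- vise_jaw: the moving aluminium jaw, 36 x 12 x 22 mm, 20 to 42 mm above the stool, sliding along the vise's y. Turning the knob clockwise (seen from above) moves it to +y, a few mm per radian; it pushes the filters along until they bear on the V jaw. Origin: on the centre line, under its clamping face, at stool height
- vise_collar: flat steel collar under the knob, 54 mm across, 5 mm thick, with a small tab on its rim at its own +x. Fast to the jaw's drive: it turns as the jaw moves and stands still when the jaw is tight. Running free it takes about 0.07 N m. Let go when tight, it springs back a little but keeps the filters held. Origin: on the axis at its underside, 52 mm above the stool; z up
- vise_knob: round black fluted ratchet knob over the collar, upright axis, 36 mm across, 32 mm tall, from 60 to 92 mm above the stool; a light line on top along its own +x. Grip it from above across its diameter, in several grasps. Turned clockwise it carries the collar round until the jaw is tight, about 1.8 to 3.8 rad in all; turned back it loosens. Origin: on the axis at its underside; z up
- case: bystander: hard-shell lens case with a clip-on lid, upright cylinder 98 mm across, 125 mm tall; origin at its underside
- hood: bystander: silver aluminium lens hood, open ring 66 mm across, 30 mm tall; origin at its underside
- trigger: bystander: grey plastic remote trigger 75 x 32 x 18 mm; origin at its underside
- bowl: bystander: white ceramic trinket bowl 110 mm across, 40 mm tall; origin at its underside
- cap: bystander: black plastic lens cap, solid disc 56 mm across, only 8 mm thick, with a grey bar on top and no glass; origin at its underside
- knob_line (a point): on the light line on the knob's top, 10 mm from the axis. Feel: once the jaw bears, the turning torque climbs over some tenths of a radian from 0.07 to 0.26 N m; there the ratchet slips: torque stays level and the knob turns on past the standing collar, a click per 0.26 rad (15 degrees) of slip. Turning paused, the torque can drop by 0.14 N m. No sound, no bumps
- collar_tab (a point): tab on the collar's rim, 30 mm from the axis, 54 mm above the stool. At the start tab and knob line point the same way; the angle between them is how far the ratchet has slipped
- jar: bystander: squat amber glass jar with a brass lid, 60 mm across, 85 mm tall; origin at its underside
Not all that is in view belongs to the job. What is shaped like the vise but blue or green is not meant.

How it is judged:
By the outcome, as a careful person would: the job done as asked, in the order asked, and still so for the second after the job is handed in, with the robot touching nothing.
It also fails if it takes over 72 s, if anything falls off the work surface, if the arm or the gripper's body presses on something with over 40 N, if the wrist force passes 120 N, or if a joint passes its speed limit or range.

## Working session

There is one attempt and no reset: what is moved stays moved. The work goes in short steps, Python scripts to look and compute and a shell command to move; the robot and the scene stay as the last step left them, time stands still between calls to the robot, and variables do not carry over. Pictures are saved under pics/ and viewed, and the job is handed in when it is done.

```bash
ls; mkdir -p pics
python3 - <<'E'
from workcell import monitor, vision, job, models
import cv2
print(monitor.state())
for n in ["side","top","wrist"]:
    f=vision.grab_frame(n); cv2.imwrite(f"pics/a_{n}.png",f["img"][:,:,::-1])
    print(n,f["mtx"].tolist(),f["dist_coeffs"],f["view"].tolist())
    for q in ["filters","vise","v_seat","jaw_face","vise_knob","knob_line","collar_tab","cap","vise_collar"]:
        print(q,[(r["at"],r["confidence"]) for r in models.mark_of(n,q)][:3])
E
```

```text
pics
{'time_s': 0.0, 'qpos': array([ 7.31695368e+01,  1.83543515e+01,  8.97068933e+01, -1.37662786e-03,
        7.20451112e+01, -1.14684071e+00]), 'qvel': array([-0.03529005, -0.06551888, -0.00649709, -0.10514723,  0.12274442,
        0.06923164]), 'effort': array([-3.01887496e-05, -4.12465811e+01, -2.31966323e+01,  7.25727179e-02,
        4.59800370e-02, -1.54517111e-04]), 'ee_pos': array([155.30355214, 553.09506927, 213.0898267 ]), 'ee_rot': array([-1.79999180e+02,  1.06360917e-01,  7.43168039e+01]), 'force': array([-0.59531215, -0.65896151, -0.59470073]), 'torque': array([-0.01638923,  0.00490542,  0.03751051]), 'gripper_width': 91.4806828675182}
side [[495.44866224643397, 0.0, 259.526058547627], [0.0, 495.44866224643397, 191.14471136012503], [0.0, 0.0, 1.0]] [0.02055661 0.         0.         0.         0.        ] [[0.7728376296114613, -0.6345401542634961, 0.008988374925226755, -417.2649994065965], [-0.3591889291222998, -0.44906270950134647, -0.8181234602010167, 239.8582802890106], [0.5231685306404745, 0.6290480709473386, -0.5749723584529249, 1162.505150673547], [0.0, 0.0, 0.0, 1
[... 1540 characters left out ...]
.62), ([316.1, 244.5], 0.61)]
cap [([145.0, 217.5], 0.59)]
vise_collar [([162.4, 296.5], 0.82), ([307.5, 254.0], 0.54), ([261.4, 167.7], 0.52)]
wrist [[313.95406846854706, 0.0, 260.3290093937166], [0.0, 313.95406846854706, 193.67427492989813], [0.0, 0.0, 1.0]] [-0.05619659  0.          0.          0.          0.        ] [[0.2711461126250218, 0.9625378783244427, 0.0007863835082966735, -577.343421350662], [0.9277321620848177, -0.26155891180384006, 0.26627048482590654, -29.32114576655551], [0.2565011131394391, -0.0714686535949444, -0.9638980291045092, 390.8750631985168], [0.0, 0.0, 0.0, 1.0]]
filters []
vise []
v_seat []
jaw_face []
vise_knob []
knob_line []
collar_tab []
cap []
vise_collar []
```

View pics/a_top.png

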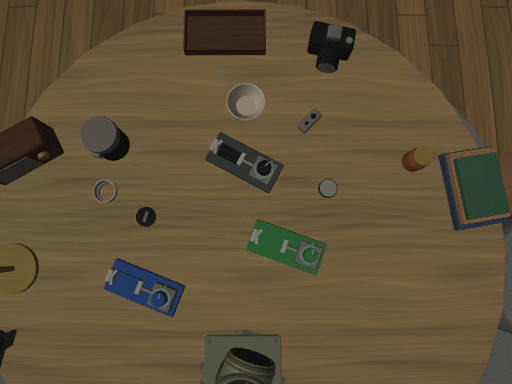

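View pics/a_side.png

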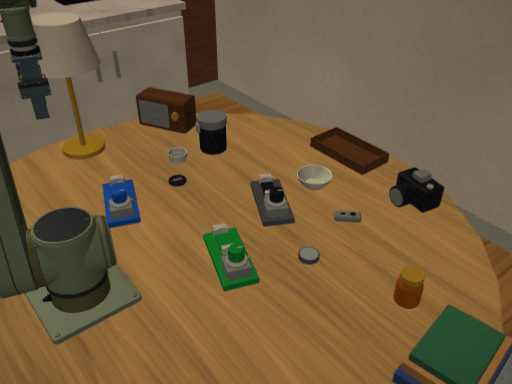

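View pics/a_wrist.png

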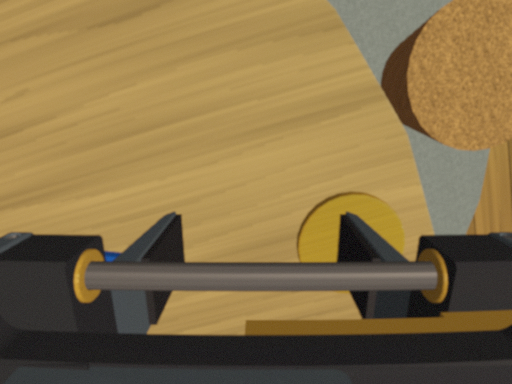

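The real vise is the dark one: gearbox at about (264,168) in the top view, V jaw at (214,146). The filters are the grey glass disc at (327,188), and the cap is the black disc at (146,217).

```bash
cat > h.py <<'E'
import numpy as np, cv2
from scipy.spatial.transform import Rotation as R
from workcell import monitor, vision, job, models
def ray(f,uv):
    p=cv2.undistortPoints(np.array([[uv]],float),np.array(f["mtx"]),np.array(f["dist_coeffs"]))[0,0]
    V=np.array(f["view"]); Rm=V[:3,:3]; c=-Rm.T@V[:3,3]
    return c,Rm.T@np.array([p[0],p[1],1.])
def onz(f,uv,z):
    c,d=ray(f,uv); return c+d*(z-c[2])/d[2]
def proj(f,P):
    V=np.array(f["view"]); rv=cv2.Rodrigues(V[:3,:3])[0]
    return cv2.projectPoints(np.array(P,float).reshape(-1,3),rv,V[:3,3],np.array(f["mtx"]),np.array(f["dist_coeffs"]))[0][:,0]
def st():
    s=monitor.state(); print("t",round(s["time_s"],2),"pos",s["ee_pos"].round(1),"rot",s["ee_rot"].round(1),"F",s["force"].round(1),"T",s["torque"].round(3),"w",round(s["gripper_width"],1),"q",s["qpos"].round(1)); return s
E
python3 - <<'E'
from h import *
st()
f=vision.grab_frame("top"); g=vision.grab_frame("side")
for n,uv,z in [("filt",(326.5,187.7),0),("filtimg",(328,188),14),("knobtop?",(264.2,168.2),60),("line",(269.5,162.1),92),("tab",(269.6,159.2),54),("seat",(223.7,151.6),28),("vise",(241.7,164.4),0)]:
    print(n,onz(f,uv,z).round(1))
for n,uv,z in [("seat",(265.1,185.7),28),("tab",(290.1,201.5),54),("line",(279.3,190),92),("vise",(272.4,201.4),0),("filt",(307.2,257.2),0)]:
    print(n,onz(g,uv,z).round(1))
im=cv2.resize(f["img"][110:220,180:360],None,fx=4.4,fy=4.4,interpolation=cv2.INTER_CUBIC)
cv2.imwrite("pics/b.png",im[:,:,::-1])
im=cv2.resize(g["img"][160:270,240:330],None,fx=5,fy=5,interpolation=cv2.INTER_CUBIC)
cv2.imwrite("pics/c.png",im[:,:,::-1])
E
```

```text
t 1.5 pos [155.5 553.6 214. ] rot [-180.    -0.    74.3] F [-0.5 -0.5  0.4] T [-0.025 -0.024 -0.01 ] w 91.4 q [73.2 18.3 89.6  0.  72.  -1.1]
filt [ 503.8 -238.6    0. ]
filtimg [ 501. -240.   14.]
knobtop? [548.9 -60.6  60. ]
line [558.8 -73.4  92. ]
tab [574.7 -75.6  54. ]
seat [602.5  50.4  28. ]
vise [571.7   1.1   0. ]
seat [596.2  42.6  28. ]
tab [576.1 -89.1  54. ]
line [552.6 -68.5  92. ]
vise [586.9  -2.9   0. ]
filt [ 499.1 -242.3    0. ]
```

View pics/b.png

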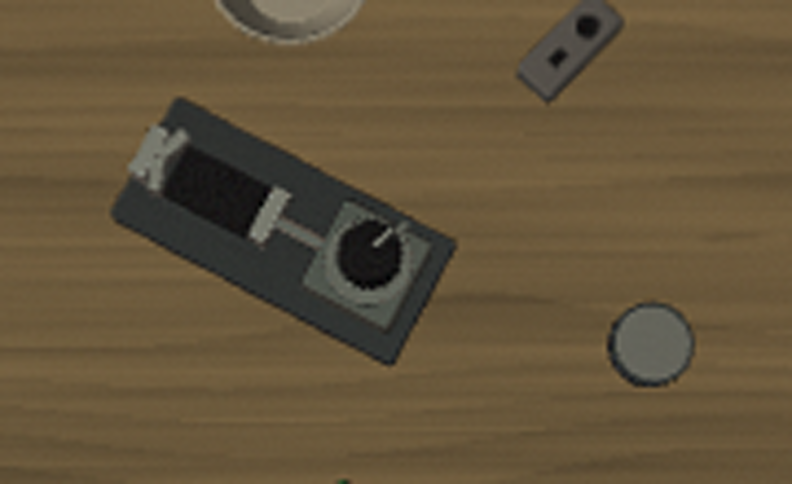

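View pics/c.png

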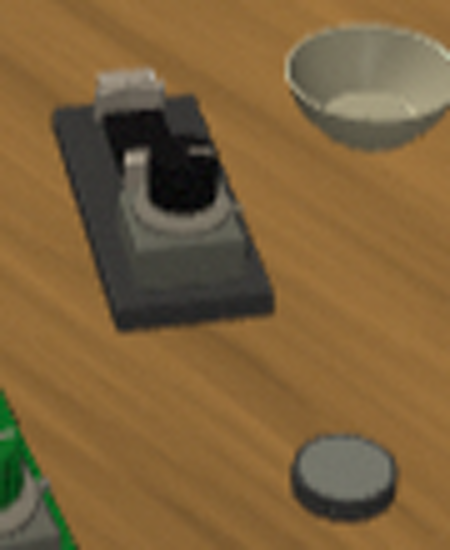

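Run:
```python
from h import *
f=vision.grab_frame("top")
px=lambda u,v:(180+(u+.5)/4.4-.5,110+(v+.5)/4.4-.5)
c=ray(f,(0,0))[0]; print("cam",c.round(0))
C=[onz(f,px(*p),20) for p in [(180,98),(456,240),(393,365),(112,215)]]
C=np.array(C);print(C.round(1)); print("len",[np.linalg.norm(C[i]-C[(i+1)%4]).round(1) for i in range(4)],"ctr",C.mean(0).round(1))
d=(C[0]+C[3]-C[1]-C[2]);th=np.degrees(np.arctan2(d[1],d[0]));print("y axis",th)
print("knobtop",onz(f,px(370,255),92).round(1),"filters",onz(f,px(651,344),14).round(1))
print("jaw top face edge",onz(f,px(262,212),42).round(1), onz(f,px(277,219),42).round(1))
print("lamp",onz(f,(15,268),0).round(0))
```

```text
cam [ 353.  -24. 1077.]
[[ 661.4   60.3   20. ]
 [ 567.9 -115.3   20. ]
 [ 488.1  -74.5   20. ]
 [ 585.   103.    20. ]]
len [np.float64(199.0), np.float64(89.6), np.float64(202.2), np.float64(87.6)] ctr [575.6  -6.6  20. ]
y axis 61.66390945852475
knobtop [544.4 -58.1  92. ] filters [ 501.6 -238.8   14. ]
jaw top face edge [581.6   7.   42. ] [577.1  -2.3  42. ]
lamp [279. 642.   0.]
```

```bash
python3 -m creep '0 -4 0 0 0 -0.12 -1;0 -4 0 0 0 -0.12 -1;0 -4 0 0 0 -0.12 -1;0.5 -4 0 0 0 -0.12 -1;1 -4 0 0 0 -0.12 -1;1.5 -3.8 0 0 0 -0.12 -1;1.5 -3.8 0 0 0 -0.12 -1;1.5 -3.8 0 0 0 -0.12 -1;1.5 -3.8 0 0 0 -0.12 -1;1.5 -3.8 0 0 0 -0.12 -1;2 -3.6 0 0 0 -0.12 -1;2 -3.6 0 0 0 -0.12 -1'
```

```text
time_s: 2.65
ee_pos: [280.1, 85.7, 212.6]
ee_rot: [-179.8, -0.6, -11.1]
force: [1.3, 1.1, -1.1]
gripper_width: 91.5
```

```bash
python3 -m creep '2.3 -3.4 0 0 0 -0.1 -1;2.3 -3.4 0 0 0 -0.1 -1;2.3 -3.4 0 0 0 -0.09 -1;2.3 -3.4 -0.5 0 0 0 -1;2.3 -3.4 -0.5 0 0 0 -1;2.3 -3.4 -0.5 0 0 0 -1;2.3 -3.4 -0.5 0 0 0 -1;1 -1.5 -0.5 0 0 0 -1;0 0 0 0 0 0 -1'
python3 - <<'E'
from h import *
f=vision.grab_frame("wrist");cv2.imwrite("pics/d.png",f["img"][:,:,::-1]); st()
print(models.mark_of("wrist","filters"),models.search_frame("wrist","filters"))
print(np.array(f["view"]).round(3).tolist())
E
```

```text
time_s: 3.4
ee_pos: [453.2, -180.9, 190.2]
ee_rot: [-179.5, -1.4, -29.7]
force: [0.0, -0.4, -0.5]
gripper_width: 91.3
t 3.45 pos [ 452.4 -179.7  190.6] rot [-179.5   -1.4  -29.6] F [ 0.3 -0.2 -0.3] T [-0.079  0.073  0.036] w 91.2 q [-23.3  10.6 103.9   0.4  64.1   6.2]
[{'at': [316.5, 198.5], 'confidence': 0.69}] [{'rect': [293.7, 177.0, 344.0, 224.8], 'confidence': 0.87}]
[[0.868, -0.496, 0.024, -486.96], [-0.484, -0.836, 0.258, 48.199], [-0.108, -0.236, -0.966, 375.331], [0.0, 0.0, 0.0, 1.0]]
```

View pics/d.png

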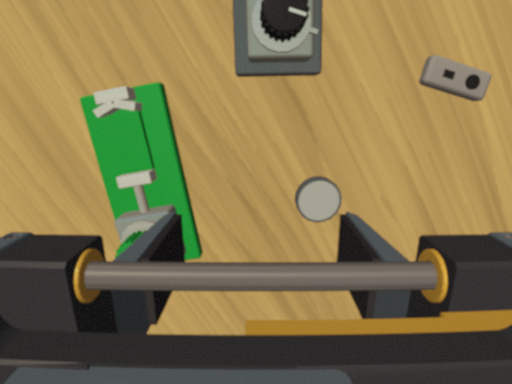

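Filters at (318,199), to the right of the gripper centre. The real vise's gearbox is at (282,35) and the green decoy is on the left.

```bash
cat >> h.py <<'E'
def corr(yaw):
    s=monitor.state(); Rc=R.from_euler("xyz",s["ee_rot"],degrees=True); Rt=R.from_euler("xyz",[180,0,yaw],degrees=True)
    print("turn",(Rt*Rc.inv()).as_rotvec().round(3))
E
python3 - <<'E'
from h import *
f=vision.grab_frame("wrist");s=st()
r=models.search_frame("wrist","filters")[0]["rect"];print(r)
P=onz(f,((r[0]+r[2])/2,(r[1]+r[3])/2),10);print(P.round(1)); Q=onz(f,(318,198.5),14);print(Q.round(1),(Q-s["ee_pos"]).round(1))
corr(-28.2)
print("knob",onz(f,(281,14),92).round(1))
E
```

```text
t 3.6 pos [ 450.8 -176.7  191.5] rot [-179.4   -1.4  -29.5] F [-0.1  0.6 -0.7] T [-0.068  0.085  0.003] w 91.2 q [-23.   10.4 104.1   0.4  64.1   6.2]
[299.2, 178.6, 341.4, 226.7]
[ 500.9 -239.6   10. ]
[ 500.6 -232.2   14. ] [  49.8  -55.5 -177.5]
turn [0.003 0.026 0.021]
knob [540.6 -55.3  92. ]
```

```bash
python3 -m creep '1.5 -1.9 -2 0 0.013 0.01 -1;1.5 -1.9 -3 0 0.013 0.01 -1;1.2 -1.4 -3 0 0 0 -1;0.8 -1 -1.5 0 0 0 -1;0 0 0 0 0 0 -1'
python3 - <<'E'
from h import *
f=vision.grab_frame("wrist");cv2.imwrite("pics/e.png",f["img"][:,:,::-1]);s=st()
r=models.search_frame("wrist","filters");print(r[:1])
corr(-28.2); print((np.array([501,-239.3,3])-s["ee_pos"]).round(1))
E
```

```text
time_s: 4.07
ee_pos: [502.6, -233.8, 100.2]
ee_rot: [179.9, -0.8, -27.6]
force: [-0.2, 0.4, 0.3]
gripper_width: 90.9
t 4.12 pos [ 502.  -232.9  101.3] rot [180.   -0.7 -27.6] F [0.1 0.3 0.8] T [-0.063  0.137 -0.009] w 91.1 q [-2.600e+01  2.150e+01  1.024e+02 -1.000e-01  5.530e+01  1.600e+00]
[{'rect': [233.7, 174.3, 290.9, 235.6], 'confidence': 0.69}]
turn [ 0.007  0.013 -0.01 ]
[ -1.   -6.4 -98.3]
```

View pics/e.png

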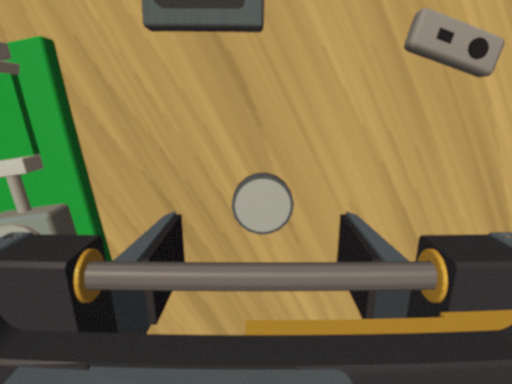

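```bash
python3 -m creep '-0.1 -0.3 -3 0.003 0.006 -0.005 -0.7;0 -0.3 -3 0.003 0.006 -0.005 -0.5;0 0 -2 0 0 0 -0.3;0 0 0 0 0 0 -0.2;0 0 0 0 0 0 -0.2' 12
python3 - <<'E'
from h import *
f=vision.grab_frame("wrist");cv2.imwrite("pics/e2.png",f["img"][:,:,::-1]);s=st()
r=models.search_frame("wrist","filters");print(r[:1])
for z in (7,14):print(onz(f,(( r[0]["rect"][0]+r[0]["rect"][2])/2,(r[0]["rect"][1]+r[0]["rect"][3])/2),z).round(1))
corr(-28.2); print((np.array([501,-239.3,3])-s["ee_pos"]).round(1))
E
```

```text
time_s: 4.58
ee_pos: [503.7, -235.3, 31.9]
ee_rot: [-180.0, -1.0, -27.9]
force: [0.4, 1.1, 0.3]
gripper_width: 61.0
t 4.63 pos [ 503.6 -235.3   32.1] rot [-180.    -1.   -27.9] F [-0.2  0.2  0. ] T [-0.064  0.087 -0.046] w 56.9 q [-26.2  26.3 106.7  -0.   46.    1.7]
[{'rect': [220.6, 192.4, 301.9, 260.2], 'confidence': 0.79}]
[ 504.3 -234.9    7. ]
[ 505.5 -232.4   14. ]
turn [ 0.008  0.016 -0.005]
[ -2.6  -4.  -29.1]
```

View pics/e2.png

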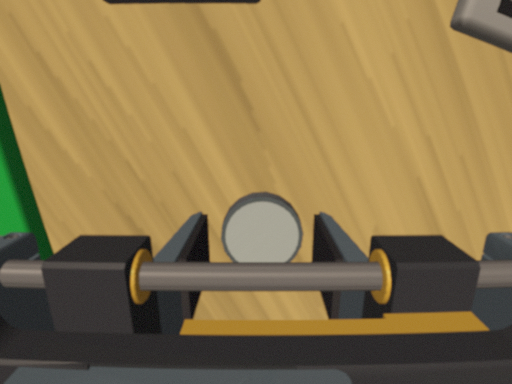

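```bash
python3 -m creep '0 0 0 0.008 0.014 0 -0.65;0 0 0 0 0 0 -0.65;0 0 0 0 0 0 -0.65'
python3 - <<'E'
from h import *
f=vision.grab_frame("wrist");s=st()
im=f["img"];cv2.imwrite("pics/e3.png",cv2.resize(im[170:300,170:350],None,fx=4,fy=4)[:,:,::-1])
for P in ([501,-239],[504,-234]):
    a=np.linspace(0,6.28,9)[:-1]
    for z in (0,14):
        q=proj(f,[[P[0]+27*np.cos(t),P[1]+27*np.sin(t),z] for t in np.linspace(0,6.28,60)]); print(P,z,q.min(0).round(1),q.max(0).round(1))
corr(-28.2)
E
```

```text
time_s: 4.93
ee_pos: [506.4, -236.1, 37.4]
ee_rot: [-179.9, -0.5, -27.9]
force: [0.5, 0.2, -0.4]
gripper_width: 72.5
t 4.98 pos [ 506.7 -236.3   37.5] rot [-179.9   -0.5  -27.9] F [0.2 0.1 0.3] T [-0.117  0.02  -0.015] w 74.7 q [-2.620e+01  2.630e+01  1.056e+02  1.000e-01  4.750e+01  1.600e+00]
[501, -239] 0 [218.1 190.7] [294.1 261.8]
[501, -239] 14 [215.6 196.3] [296.4 271.3]
[504, -234] 0 [218.2 182.5] [294.8 254.6]
[504, -234] 14 [215.7 187.5] [297.2 263.8]
turn [ 0.003  0.009 -0.005]
```

View pics/e3.png

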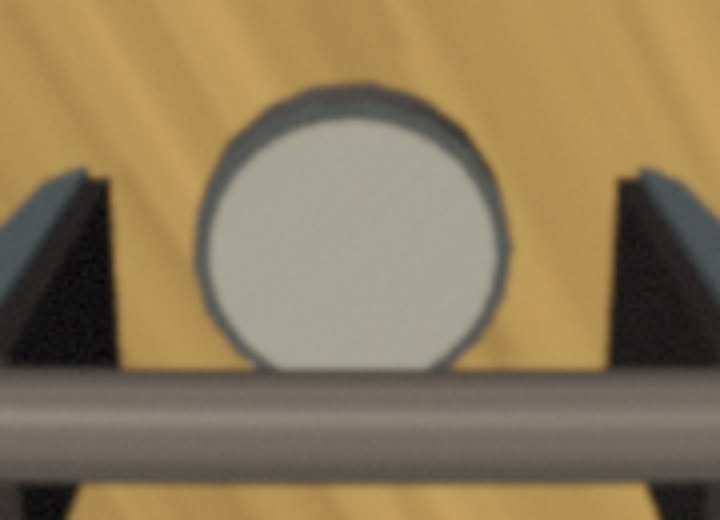

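```bash
python3 -m creep '-0.3 -0.2 -1.5 0 0.006 -0.003 -0.65;-0.2 -0.1 -1.4 0 0.004 0 -0.65;0 0 -0.3 0 0 0 -0.65;0 0 0 0 0 0 -0.65'
python3 - <<'E'
from h import *
s=st(); corr(-28.2); print((np.array([502,-239.3,4])-s["ee_pos"]).round(1))
E
```

```text
time_s: 5.32
ee_pos: [503.7, -240.5, 7.5]
ee_rot: [179.8, -0.4, -28.1]
force: [0.1, 1.3, 1.0]
gripper_width: 75.1
t 5.32 pos [ 503.7 -240.5    7.5] rot [179.8  -0.4 -28.1] F [0.1 1.3 1. ] T [-0.1    0.095 -0.01 ] w 75.1 q [-26.6  28.6 107.2  -0.3  43.8   1.7]
turn [ 0.006  0.005 -0.002]
[-1.7  1.2 -3.5]
```

```bash
python3 -m creep '-0.1 0.1 -0.35 0.005 0.004 0 -0.65;0 0 -0.1 0 0 0 -0.4;0 0 0 0 0 0 0;0 0 0 0 0 0 0.3;0 0 0 0 0 0 0.3;0 0 0 0 0 0 0.3' 15
python3 - <<'E'
from h import *
f=vision.grab_frame("wrist");cv2.imwrite("pics/g.png",f["img"][:,:,::-1]);s=st(); corr(-28.2)
E
```

```text
time_s: 5.82
ee_pos: [504.0, -239.9, 4.7]
ee_rot: [180.0, -0.2, -28.1]
force: [0.5, -0.1, -0.1]
gripper_width: 53.4
t 5.87 pos [ 504.1 -239.9    4.7] rot [180.   -0.2 -28.1] F [-0.4  0.6 -0.9] T [-0.107  0.092  0.024] w 53.6 q [-26.6  28.9 107.2  -0.   43.7   1.5]
turn [ 0.002  0.003 -0.002]
```

View pics/g.png

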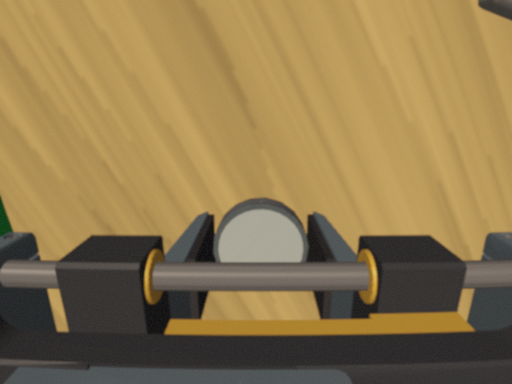

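```bash
python3 -m creep '0 0 3 0 0 0 0.3;0 0 4 0 0 0 0.3;0 0 4 0 0 0 0.3;0.8 2.5 4 0 0 0 0.3;0.8 3 2 0 0 0 0.3;0.8 3 0 0 0 0 0.3;0.8 3 0 0 0 0 0.3;0.6 2 0 0 0 0 0.3;0 0 0 0 0 0 0.3;0 0 0 0 0 0 0.3'
python3 - <<'E'
from h import *
f=vision.grab_frame("wrist");cv2.imwrite("pics/i.png",f["img"][:,:,::-1]);s=st(); corr(-28.2)
np.save("i.npy",np.array(f["view"]))
for q in ["v_seat","jaw_face","knob_line","collar_tab"]: print(q,[(r["at"],r["confidence"]) for r in models.mark_of("wrist",q)][:2])
st()
E
```

```text
time_s: 6.7
ee_pos: [540.3, -102.4, 179.4]
ee_rot: [-179.8, -0.4, -28.3]
force: [-0.5, -0.0, -0.3]
gripper_width: 53.5
t 6.75 pos [ 540.2 -102.5  179.2] rot [-179.8   -0.4  -28.3] F [ 0.8 -0.5 -0.5] T [-0.061  0.069  0.012] w 53.4 q [-12.   17.3  96.4   0.1  65.9  16.2]
turn [-0.001  0.007  0.002]
v_seat [([244.1, 18.6], 0.73), ([104.9, 230.7], 0.57)]
jaw_face [([246.1, 63.2], 0.85)]
knob_line [([255.4, 153.9], 0.77)]
collar_tab [([275.6, 150.9], 0.7)]
t 6.95 pos [ 539.8 -104.1  178.8] rot [-179.8   -0.3  -28.5] F [-0.  -0.7 -0.2] T [-0.128  0.134 -0.011] w 53.4 q [-12.2  17.3  96.4   0.1  65.9  16.3]
```

View pics/i.png

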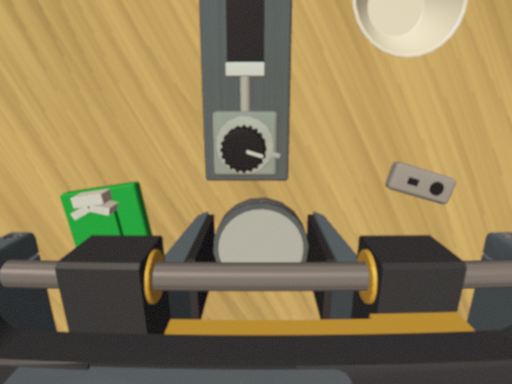

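```bash
python3 -m creep '1.2 2.6 -1 0 0.003 0 0.3;1.2 2.6 -1.5 0 0.003 0 0.3;0.8 1.6 -1 0 0 0 0.3;0 0 0 0 0 0 0.3;0 0 0 0 0 0 0.3;0 0 0 0 0 0 0.3'
python3 - <<'E'
from h import *
f=vision.grab_frame("wrist");cv2.imwrite("pics/j.png",cv2.resize(f["img"],(800,600),interpolation=cv2.INTER_CUBIC)[:,:,::-1]);s=st(); corr(-28.2)
np.save("j.npy",np.array(f["view"]))
for q in ["v_seat","jaw_face"]: print(q,[(r["at"],r["confidence"]) for r in models.mark_of("wrist",q)][:2])
E
```

```text
time_s: 7.45
ee_pos: [571.9, -41.0, 142.1]
ee_rot: [179.9, -0.0, -29.1]
force: [-0.4, -0.7, -0.6]
gripper_width: 53.4
t 7.5 pos [572.  -41.3 142.3] rot [179.9  -0.  -29.1] F [ 1.3  0.3 -1.2] T [-0.071  0.08  -0.034] w 53.5 q [-5.2 21.3 96.1 -0.2 62.7 23.9]
turn [ 0.002 -0.     0.015]
v_seat [([241.3, 89.7], 0.7)]
jaw_face [([241.1, 137.9], 0.71)]
```

View pics/j.png

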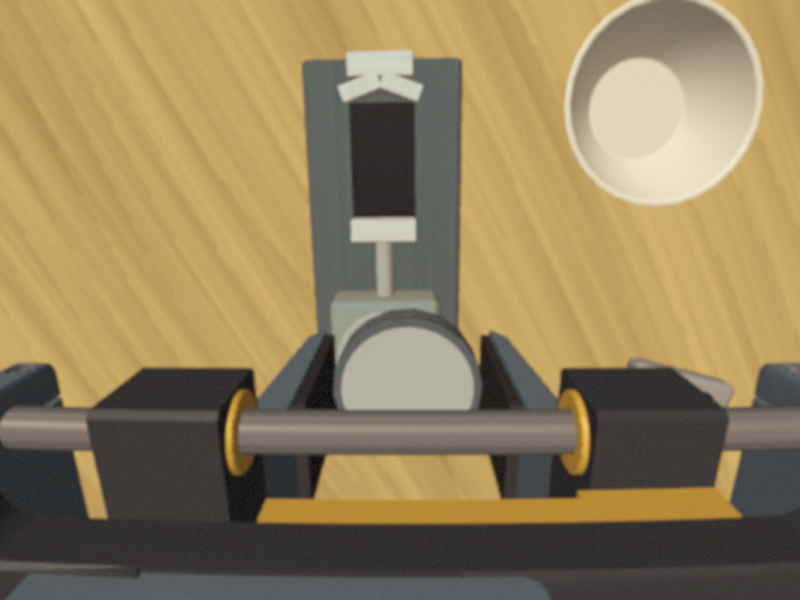

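Run:
```python
from h import *
f=vision.grab_frame("wrist")
f["view"]=np.load("j.npy")
k=512/800
px=lambda u,v:((u+.5)*k-.5,(v+.5)*k-.5)
O=np.array([575.6,-6.6,0])
def rep(n,P):
    a=np.radians(61.8); d=P-O; print(n,P.round(1),"vise x,y",round(d[0]*np.sin(a)-d[1]*np.cos(a),1),round(d[0]*np.cos(a)+d[1]*np.sin(a),1))
rep("jawL",onz(f,px(351,219),42));rep("jawR",onz(f,px(415,217),42))
rep("tipL",onz(f,px(341,101),42));rep("tipR",onz(f,px(420,98),42));rep("apex",onz(f,px(380,85),42))
rep("baseL",onz(f,px(303,61),20));rep("baseR",onz(f,px(461,59),20))
rep("backjawL",onz(f,px(351,241),42))
rep("restL",onz(f,px(350,215),28));rep("restR",onz(f,px(414,215),28));rep("restfarL",onz(f,px(352,105),28));rep("restfarR",onz(f,px(413,103),28))
rep("m seat",onz(f,(241.3,89.7),28));rep("m jf",onz(f,(241.1,137.9),35))
# disc in hand
s=st()
T=s["ee_pos"]; a=np.radians(61.8)
for dy in (-4,0,4):
    c=T+np.array([np.cos(a),np.sin(a),0])*dy
    for z in (-5,9):
        q=proj(f,[[c[0]+27*np.cos(t),c[1]+27*np.sin(t),T[2]+z] for t in np.linspace(0,6.28,60)])/k
        print(dy,z,q.min(0).round(0),q.max(0).round(0))
```

```text
jawL [568.7  17.9  42. ] vise x,y -17.7 18.4
jawR [599.9   1.8  42. ] vise x,y 17.5 18.9
tipL [595.3  73.   42. ] vise x,y -20.3 79.5
tipR [631.8  54.3  42. ] vise x,y 20.8 80.2
apex [616.9  69.9  42. ] vise x,y 0.2 86.9
baseL [586.6 105.2  20. ] vise x,y -43.1 103.8
baseR [663.3  63.5  20. ] vise x,y 44.2 103.2
backjawL [562.5   7.5  42. ] vise x,y -18.2 6.2
restL [567.3  19.7  28. ] vise x,y -19.7 19.2
restR [599.5   1.7  28. ] vise x,y 17.1 18.6
restfarL [598.8  70.7  28. ] vise x,y -16.1 79.0
restfarR [628.4  55.3  28. ] vise x,y 17.3 79.5
m seat [601.6  47.7  28. ] vise x,y -2.8 60.1
m jf [581.4  12.1  35. ] vise x,y -3.8 19.2
t 7.65 pos [572.2 -41.2 142.8] rot [ 1.799e+02 -1.000e-01 -2.910e+01] F [-0.1 -0.2 -0.9] T [-0.135  0.103  0.022] w 53.5 q [-5.2 21.2 96.1 -0.1 62.7 24. ]
-4 -5 [340. 318.] [479. 445.]
-4 9 [335. 330.] [484. 465.]
0 -5 [340. 307.] [479. 436.]
0 9 [335. 319.] [485. 456.]
4 -5 [339. 297.] [479. 427.]
4 9 [334. 308.] [485. 446.]
```

```bash
python3 -m creep '1 2.6 0 0.001 0 0.015 0.3;1 2.6 0 0 0 0 0.3;0.7 2.2 -1 0 0 0 0.3;0.3 0.9 -2 0 0 0 0.3;0 0 -2.5 0 0 0 0.3;0 0 -1.5 0 0 0 0.3;0 0 0 0 0 0 0.3;0 0 0 0 0 0 0.3'
python3 - <<'E'
from h import *
f=vision.grab_frame("wrist");cv2.imwrite("pics/k.png",cv2.resize(f["img"],(800,600),interpolation=cv2.INTER_CUBIC)[:,:,::-1]);s=st(); corr(-28)
np.save("k.npy",np.array(f["view"]))
print((np.array([601.1,41,33])-s["ee_pos"]).round(1))
g=vision.grab_frame("side");cv2.imwrite("pics/k2.png",cv2.resize(g["img"][140:260,200:350],None,fx=5,fy=5,interpolation=cv2.INTER_CUBIC)[:,:,::-1])
E
```

```text
time_s: 8.32
ee_pos: [605.7, 40.3, 77.0]
ee_rot: [-179.7, -0.7, -28.6]
force: [0.3, 0.6, -0.7]
gripper_width: 53.4
t 8.37 pos [605.7  40.2  77.1] rot [-179.7   -0.7  -28.7] F [-0.8 -0.3  0. ] T [-0.124  0.114  0.026] w 53.6 q [ 2.8 27.2 96.8 -0.2 55.3 31.5]
turn [0.002 0.014 0.011]
[ -4.6   0.8 -44.1]
```

View pics/k.png

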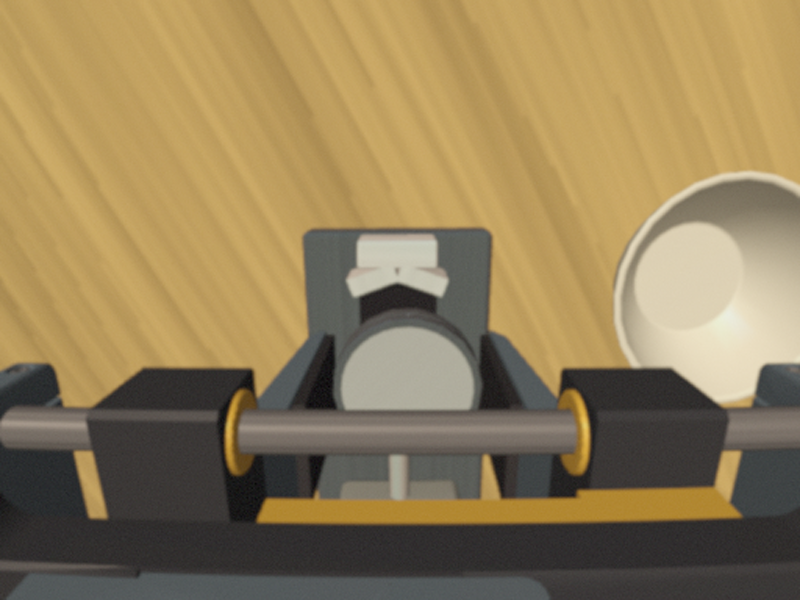

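View pics/k2.png

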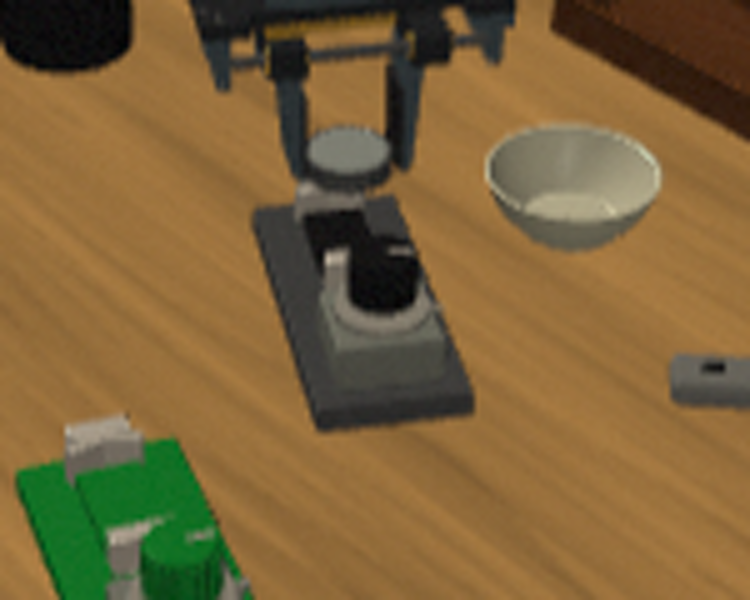

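Run:
```python
from h import *
f=vision.grab_frame("wrist"); s=st()
f["view"]=np.load("k.npy"); k=512/800
px=lambda u,v:((u+.5)*k-.5,(v+.5)*k-.5)
O=np.array([575.6,-6.6,0]);a=np.radians(61.9)
def rep(n,P):
    d=P-O; print(n,P.round(1),"vise x,y",round(d[0]*np.sin(a)-d[1]*np.cos(a),1),round(d[0]*np.cos(a)+d[1]*np.sin(a),1))
rep("tipL",onz(f,px(352,297),42));rep("tipR",onz(f,px(443,297),42));rep("apex",onz(f,px(398,283),42))
rep("baseL",onz(f,px(305,229),20));rep("baseR",onz(f,px(491,229),20))
rep("discL",onz(f,px(335,385),s["ee_pos"][2]+9));rep("discR",onz(f,px(481,385),s["ee_pos"][2]+9));rep("tcp",s["ee_pos"])
rep("bowl inner",onz(f,px(615,290),40))
```

```text
t 8.47 pos [606.5  40.3  78.1] rot [-179.6   -0.9  -28.7] F [ 0.2  0.2 -0.3] T [-0.09   0.108  0.055] w 53.4 q [ 2.8 27.2 96.7 -0.2 55.2 31.5]
tipL [595.7  72.4  42. ] vise x,y -19.5 79.1
tipR [630.4  53.3  42. ] vise x,y 20.1 78.6
apex [616.2  68.2  42. ] vise x,y 0.6 85.1
baseL [588.3 107.2  20. ] vise x,y -42.4 106.4
baseR [664.1  65.5  20. ] vise x,y 44.1 105.3
discL [583.6  55.3  87.1] vise x,y -22.1 58.3
discR [629.3  29.9  87.1] vise x,y 30.2 57.5
tcp [606.5  40.3  78.1] vise x,y 5.1 55.9
bowl inner [698.8  18.6  40. ] vise x,y 96.8 80.3
```

```bash
python3 -m creep '-0.3 0.05 -1.2 0.001 0.008 0.006 0.3;-0.2 0 -1.2 0.001 0.006 0.006 0.3;0 0 -1 0 0 0 0.3;0 0 -0.5 0 0 0 0.3;0 0 0 0 0 0 0.3;0 0 0 0 0 0 0.3'
python3 - <<'E'
from h import *
f=vision.grab_frame("wrist");cv2.imwrite("pics/l.png",cv2.resize(f["img"],(800,600),interpolation=cv2.INTER_CUBIC)[:,:,::-1]);s=st(); corr(-28)
print((np.array([601.4,40.8,33])-s["ee_pos"]).round(1))
E
```

```text
time_s: 8.97
ee_pos: [602.2, 39.8, 37.8]
ee_rot: [-179.8, -0.3, -28.0]
force: [0.5, 1.0, -0.3]
gripper_width: 53.4
t 9.02 pos [602.1  39.9  37.9] rot [-179.8   -0.2  -28. ] F [ 0.  -0.3  0.2] T [-0.126  0.057  0.049] w 53.5 q [ 2.7 29.6 99.2  0.  50.8 30.6]
turn [-0.001  0.005 -0.   ]
[-0.7  0.9 -4.9]
```

View pics/l.png

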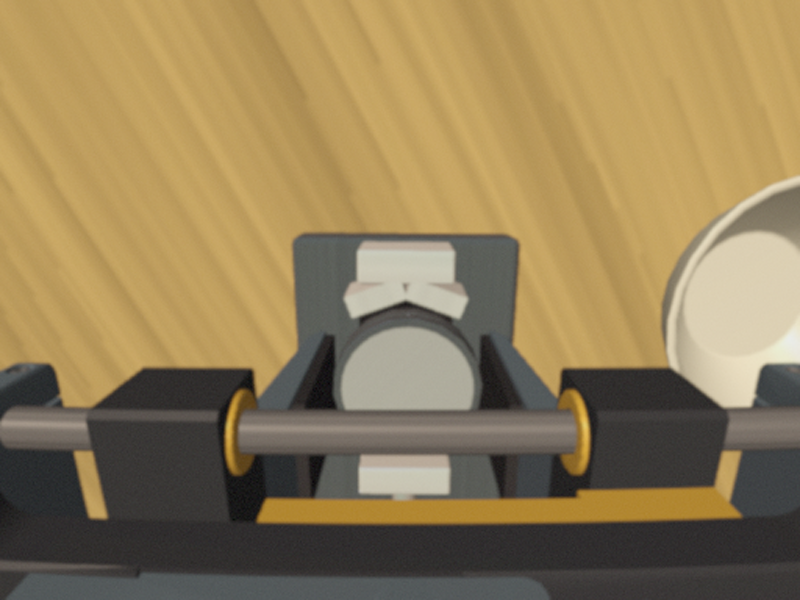

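Run:
```python
from h import *
f=vision.grab_frame("wrist"); s=st(); k=512/800
px=lambda u,v:((u+.5)*k-.5,(v+.5)*k-.5)
O=np.array([575.6,-6.6,0]);a=np.radians(61.9)
def rep(n,P):
    d=P-O; print(n,P.round(1),"vise x,y",round(d[0]*np.sin(a)-d[1]*np.cos(a),1),round(d[0]*np.cos(a)+d[1]*np.sin(a),1))
rep("jawL",onz(f,px(360,456),42));rep("jawR",onz(f,px(449,456),42));rep("jawback",onz(f,px(404,493),42))
rep("tipL",onz(f,px(351,318),42));rep("tipR",onz(f,px(463,318),42));rep("apex",onz(f,px(407,302),42))
z=s["ee_pos"][2]
rep("disc far bottom",onz(f,px(407,312),z-5));rep("disc top far",onz(f,px(407,319),z+9))
rep("disc L",onz(f,px(334,387),z+9));rep("disc R",onz(f,px(481,387),z+9))
rep("tcp",s["ee_pos"])
```

```text
t 9.07 pos [602.4  39.9  38.3] rot [-179.8   -0.3  -28. ] F [-0.4 -0.3 -0. ] T [-0.094  0.074 -0.024] w 53.2 q [ 2.7 29.6 99.2  0.  50.8 30.6]
jawL [571.   21.9  42. ] vise x,y -17.5 23.0
jawR [601.5   5.6  42. ] vise x,y 17.1 22.9
jawback [578.1  -1.1  42. ] vise x,y -0.4 6.1
tipL [595.9  72.2  42. ] vise x,y -19.2 79.0
tipR [631.1  53.4  42. ] vise x,y 20.7 79.0
apex [616.3  68.   42. ] vise x,y 0.7 84.9
disc far bottom [613.4  62.5  33.3] vise x,y 0.8 78.7
disc top far [614.1  63.9  47.3] vise x,y 0.7 80.3
disc L [578.9  53.7  47.3] vise x,y -25.5 54.7
disc R [625.5  28.7  47.3] vise x,y 27.4 54.7
tcp [602.4  39.9  38.3] vise x,y 1.8 53.6
```

```bash
python3 -m creep '0 0 -0.3 0 0.004 0 0.3;0 0 -0.2 0 0 0 0.3;0 0 -0.1 0 0 0 0.3;0 0 0 0 0 0 0.3'
python3 - <<'E'
from h import *
st()
E
```

```text
time_s: 9.4
ee_pos: [603.5, 40.0, 32.8]
ee_rot: [-179.8, -0.2, -28.0]
force: [-1.0, 0.0, 0.9]
gripper_width: 53.2
t 9.4 pos [603.5  40.   32.8] rot [-179.8   -0.2  -28. ] F [-1.   0.   0.9] T [-0.098  0.038 -0.001] w 53.2 q [ 2.7 30.1 99.3  0.1 50.4 30.6]
```

```bash
python3 -m creep '-0.1 0 -0.1 0 0 0 0.3;0 0 -0.1 0 0 0 0.3;0 0 0 0 0 0 0.3'
python3 - <<'E'
from h import *
st()
E
```

```text
time_s: 9.65
ee_pos: [603.3, 40.1, 32.7]
ee_rot: [-179.8, -0.3, -28.0]
force: [0.1, 0.7, 0.5]
gripper_width: 53.1
t 9.65 pos [603.3  40.1  32.7] rot [-179.8   -0.3  -28. ] F [0.1 0.7 0.5] T [-0.149  0.08  -0.016] w 53.1 q [ 2.7 30.  99.4  0.1 50.2 30.6]
```

```bash
python3 -m creep '-0.2 0 -0.3 0 0 0 0.3;-0.1 0 -0.2 0 0 0 0.3;0 0 0 0 0 0 0.3'
python3 - <<'E'
from h import *
st()
f=vision.grab_frame("side");cv2.imwrite("pics/m.png",cv2.resize(f["img"][140:260,200:350],None,fx=5,fy=5,interpolation=cv2.INTER_CUBIC)[:,:,::-1])
E
```

```text
time_s: 9.9
ee_pos: [603.7, 40.1, 32.8]
ee_rot: [-179.5, -0.8, -28.0]
force: [-0.5, -0.6, -0.4]
gripper_width: 53.8
t 9.9 pos [603.7  40.1  32.8] rot [-179.5   -0.8  -28. ] F [-0.5 -0.6 -0.4] T [-0.12   0.011 -0.018] w 53.8 q [ 2.7 29.8 99.8  0.  49.4 30.6]
```

View pics/m.png

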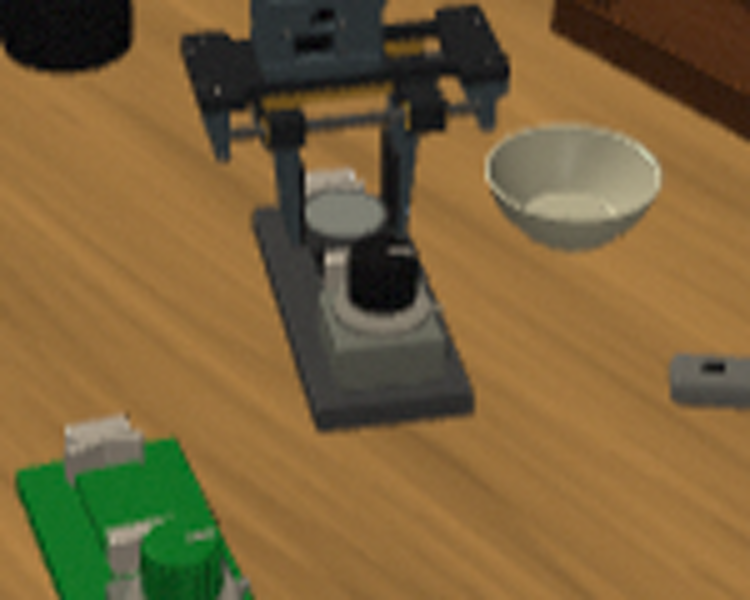

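```bash
python3 -m creep '0 0 0 -0.005 0.012 0 0.3;0 0 0 0 0 0 -0.3;0 0 0 0 0 0 -0.6;0 0 0 0 0 0 -0.6;0 0 0 0 0 0 -0.6'
python3 - <<'E'
from h import *
f=vision.grab_frame("wrist");cv2.imwrite("pics/n.png",cv2.resize(f["img"],(800,600),interpolation=cv2.INTER_CUBIC)[:,:,::-1]);s=st()
E
```

```text
time_s: 10.37
ee_pos: [603.2, 40.2, 31.3]
ee_rot: [179.8, -0.2, -27.9]
force: [0.3, -0.1, 0.6]
gripper_width: 72.5
t 10.42 pos [603.1  40.2  31.3] rot [179.8  -0.2 -27.9] F [-0.3 -0.4  0.5] T [-0.107  0.05  -0.003] w 73.0 q [ 2.9 30.2 99.2 -0.3 50.4 31. ]
```

View pics/n.png

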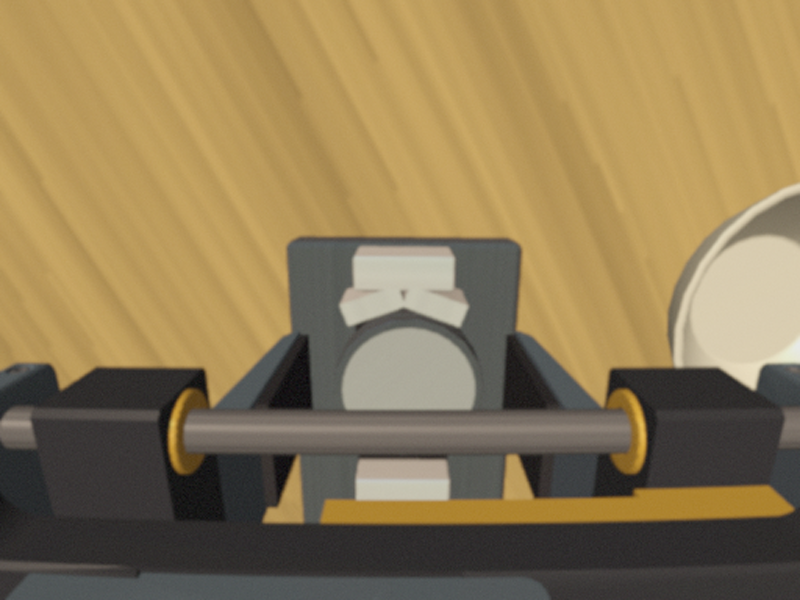

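```bash
python3 -m creep '0 0 1.5 0.003 0.003 0 -0.6;0 0 3 0 0 0 -0.6;0 0 4 0 0 0 -0.6;-1 -2 4 0 0 0 -0.6;-1.5 -2.5 2 0 0 0 -0.6;-1.6 -3 0 0 0 0 -0.6;-1.6 -3 0 0 0 0 -0.6;0 0 0 0 0 0 -0.6;0 0 0 0 0 0 -0.6'
python3 - <<'E'
from h import *
f=vision.grab_frame("wrist");cv2.imwrite("pics/o.png",cv2.resize(f["img"],(800,600),interpolation=cv2.INTER_CUBIC)[:,:,::-1]);s=st();corr(-28)
np.save("o.npy",np.array(f["view"]))
E
```

```text
time_s: 11.17
ee_pos: [542.8, -66.5, 178.5]
ee_rot: [179.7, 0.1, -27.8]
force: [0.8, 0.4, 0.5]
gripper_width: 73.2
t 11.22 pos [542.8 -66.4 178.4] rot [ 1.797e+02  1.000e-01 -2.770e+01] F [-0.2 -0.6  0.2] T [-0.084  0.105 -0.009] w 72.9 q [-8.  17.3 96.4 -0.3 66.4 19.8]
turn [ 0.004 -0.004 -0.005]
```

View pics/o.png

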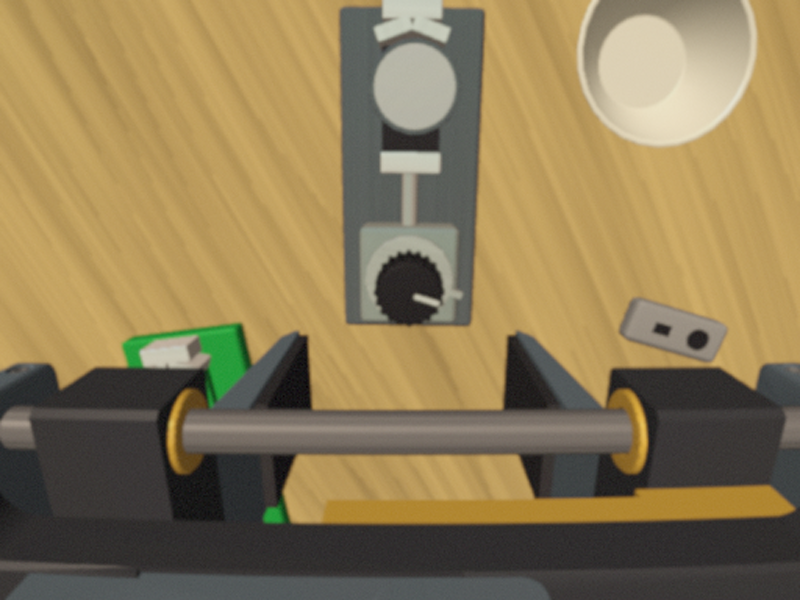

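The filters lie flat at (415,88) between the jaws. The knob is at (409,288), and its line and the tab both point right and slightly down.

Run:
```python
from h import *
f=vision.grab_frame("wrist"); s=st(); f["view"]=np.load("o.npy");k=512/800
px=lambda u,v:((u+.5)*k-.5,(v+.5)*k-.5)
K=onz(f,px(409,288),92);print("knob",K.round(1),"base expected",547.3,-59.5)
tab=onz(f,px(461,294),54); l1=onz(f,px(439,302),92); l0=onz(f,px(415,296),92)
print("tab",tab.round(1),"line",l0.round(1),l1.round(1))
print("disc",onz(f,px(415,88),42).round(1),"jawface",onz(f,px(411,152),42).round(1))
for n,P in(("tab",tab),("line",l1)): d=P-K; print(n,np.degrees(np.arctan2(d[1],d[0])).round(1),np.hypot(d[0],d[1]).round(1))
```

```text
t 11.27 pos [543.1 -65.6 178. ] rot [ 1.797e+02  1.000e-01 -2.770e+01] F [ 0.4  0.3 -0.2] T [-0.1    0.119  0.041] w 72.9 q [-7.9 17.4 96.4 -0.3 66.4 19.8]
knob [549.6 -54.1  92. ] base expected 547.3 -59.5
tab [572.1 -81.   54. ] line [550.4 -59.5  92. ] [560.4 -68.6  92. ]
disc [603.1  39.9  42. ] jawface [584.2   8.9  42. ]
tab -50.1 35.0
line -53.4 18.1
```

```bash
python3 -m creep '0.4 0.4 0 0 0 0.124 -0.6;0.4 0.4 0 0 0 0.124 -0.6;0.4 0.4 0 0 0 0.124 -0.6;0.4 0.4 0 0 0 0.124 -0.6;0 0 0 0 0 0.124 -0.6;0 0 0 0 0 0.124 -0.6;0 0 0 0 0 0.124 -0.6;0 0 0 0 0 0.124 -0.6;0 0 0 0 0 0.124 -0.6;0 0 0 0 0 0.124 -0.6;0 0 0 0 0 0.124 -0.6;0 0 0 0 0 0.124 -0.6'
```

```text
time_s: 12.27
ee_pos: [564.9, -33.1, 169.3]
ee_rot: [-179.8, 0.5, 58.7]
force: [-0.3, 0.4, 0.6]
gripper_width: 73.0
```

```bash
python3 -m creep '0 0 0 0 0 0.124 -0.6;0 0 0 0 0 0.124 -0.6;0 0 0 0 0 0.124 -0.6;0 0 0 0 0 0.124 -0.6;0 0 0 0 0 0.124 -0.6;0 0 -1 0 0 0.124 -0.6;0 0 -1 0 0 0.124 -0.6;0 0 0 0 0 0 -0.6;0 0 0 0 0 0 -0.6'
python3 - <<'E'
from h import *
f=vision.grab_frame("wrist");cv2.imwrite("pics/p.png",cv2.resize(f["img"],(800,600),interpolation=cv2.INTER_CUBIC)[:,:,::-1]);s=st();corr(125)
np.save("p.npy",np.array(f["view"]))
E
```

```text
time_s: 13.02
ee_pos: [568.8, -20.2, 142.3]
ee_rot: [-179.4, 0.3, 109.0]
force: [-0.1, 0.9, 0.6]
gripper_width: 73.1
t 13.07 pos [568.6 -20.1 142.1] rot [-179.3    0.3  109. ] F [-0.2  0.  -0.2] T [ 0.075  0.045 -0.005] w 73.0 q [  -2.9   21.1   96.3   -0.6   63.1 -111.6]
turn [ 0.01  -0.008  0.28 ]
```

View pics/p.png

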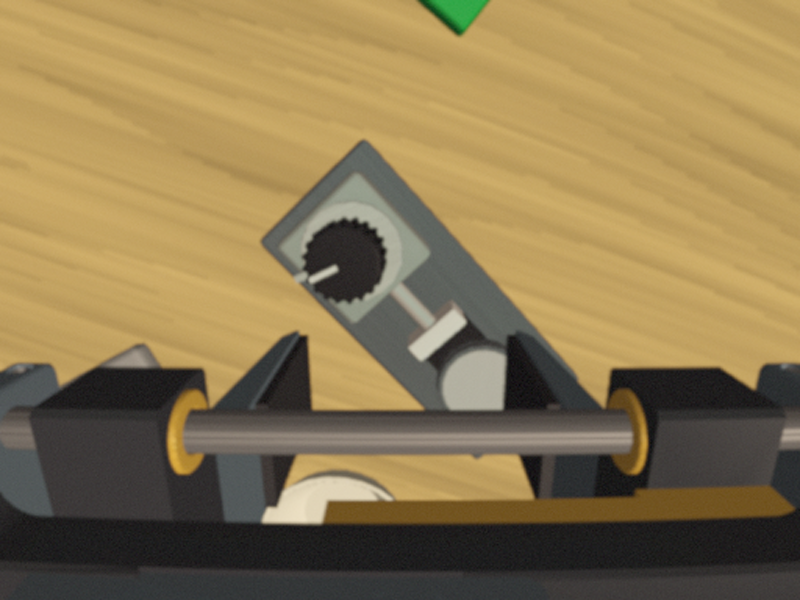

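Run:
```python
from h import *
f=vision.grab_frame("wrist"); s=st(); f["view"]=np.load("p.npy");k=512/800
px=lambda u,v:((u+.5)*k-.5,(v+.5)*k-.5)
K=onz(f,px(345,260),92);print("knob",K.round(1))
C=onz(f,px(351,254),57);print("collar",C.round(1))
for n,p,z in(("tab",(301,278),54),("line",(326,272),92)):
    P=onz(f,px(*p),z); d=P-np.array([548,-57,0]); print(n,P.round(1),np.degrees(np.arctan2(d[1],d[0])).round(1),np.hypot(d[0],d[1]).round(1))
for b in ([547.3,-59.5],[549,-57]):
  for z,r in((92,18),(57,27)):
    q=proj(f,[[b[0]+r*np.cos(t),b[1]+r*np.sin(t),z] for t in np.linspace(0,6.28,60)])/k; print(b,z,q.min(0).round(0),q.max(0).round(0))
f["view"]=np.load("o.npy")
for b in ([547.3,-59.5],[549,-57]):
  for z,r in((92,18),(57,27)):
    q=proj(f,[[b[0]+r*np.cos(t),b[1]+r*np.sin(t),z] for t in np.linspace(0,6.28,60)])/k; print("o",b,z,q.min(0).round(0),q.max(0).round(0))
corr(125)
```

```text
t 13.12 pos [568.8 -20.5 142.6] rot [-179.4    0.3  109. ] F [-0.8  0.7 -0.9] T [-0.024  0.025  0.025] w 72.7 q [  -2.9   21.1   96.3   -0.6   63.1 -111.6]
knob [545.5 -56.5  92. ]
collar [548.7 -56.8  57. ]
tab [570.6 -78.9  54. ] -44.1 31.4
line [553.7 -63.1  92. ] -47.0 8.4
[547.3, -59.5] 92 [298. 222.] [376. 299.]
[547.3, -59.5] 57 [296. 198.] [398. 299.]
[549, -57] 92 [302. 227.] [380. 304.]
[549, -57] 57 [299. 202.] [401. 304.]
o [547.3, -59.5] 92 [376. 266.] [443. 330.]
o [547.3, -59.5] 57 [365. 239.] [454. 325.]
o [549, -57] 92 [377. 260.] [443. 324.]
o [549, -57] 57 [366. 234.] [454. 321.]
turn [ 0.01  -0.007  0.28 ]
```

```bash
python3 -m creep '-0.5 -0.9 0 0.005 -0.004 0.1 -0.6;-0.5 -0.9 0 0.005 -0.003 0.1 -0.6;-0.5 -0.9 0 0 0 0.08 -0.6;-0.4 -0.7 -1 0 0 0 -0.6;0 0 -1 0 0 0 -0.6;0 0 0 0 0 0 -0.6;0 0 0 0 0 0 -0.6'
python3 - <<'E'
from h import *
s=st();corr(125); print((np.array([548.5,-57.3,68])-s["ee_pos"]).round(1))
E
```

```text
time_s: 13.7
ee_pos: [552.6, -53.7, 125.0]
ee_rot: [179.7, 0.2, 125.2]
force: [0.5, 0.1, 0.1]
gripper_width: 73.0
t 13.7 pos [552.6 -53.7 125. ] rot [179.7   0.2 125.2] F [0.5 0.1 0.1] T [ 0.083  0.027 -0.002] w 73.0 q [-6.800e+00  2.050e+01  1.002e+02  1.000e-01  5.900e+01 -1.321e+02]
turn [-0.001  0.006 -0.004]
[ -4.1  -3.6 -57. ]
```

```bash
python3 -m creep '-0.3 -0.3 -1.2 0 0.006 0 -0.6;-0.1 -0.1 -1.2 0 0 0 -0.6;0 0 -1.2 0 0 0 -0.6;0 0 -0.6 0 0 0 -0.6;0 0 0 0 0 0 -0.6;0 0 0 0 0 0 -0.6'
python3 - <<'E'
from h import *
f=vision.grab_frame("wrist");cv2.imwrite("pics/q.png",cv2.resize(f["img"],(800,600),interpolation=cv2.INTER_CUBIC)[:,:,::-1])
s=st();corr(125); print((np.array([548.5,-57.3,68])-s["ee_pos"]).round(1));np.save("q.npy",np.array(f["view"]))
E
```

```text
time_s: 14.2
ee_pos: [549.8, -56.5, 80.3]
ee_rot: [179.9, -0.0, 125.2]
force: [-0.1, -1.3, -0.3]
gripper_width: 73.0
t 14.25 pos [549.9 -56.5  80.4] rot [179.9  -0.  125.2] F [ 0.1  0.4 -0.5] T [0.042 0.077 0.013] w 73.1 q [-7.100e+00  2.310e+01  1.035e+02  1.000e-01  5.340e+01 -1.324e+02]
turn [-0.001  0.002 -0.004]
[ -1.4  -0.8 -12.4]
```

View pics/q.png

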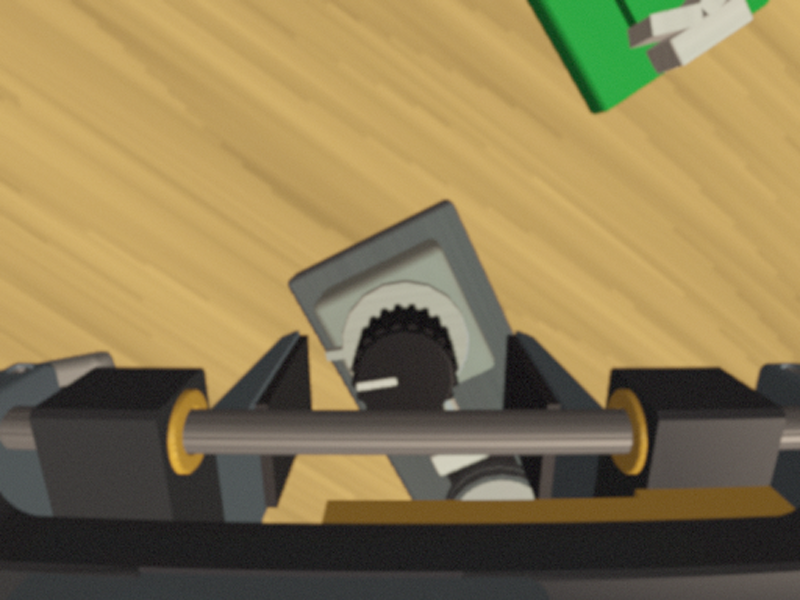

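Run:
```python
from h import *
f=vision.grab_frame("wrist"); s=st(); f["view"]=np.load("q.npy");k=512/800
for b in ([548.5,-57.3],[550,-56]):
  for z,r in((92,18),(57,27)):
    q=proj(f,[[b[0]+r*np.cos(t),b[1]+r*np.sin(t),z] for t in np.linspace(0,6.28,60)])/k; print(b,z,q.min(0).round(0),q.max(0).round(0))
```

```text
t 14.3 pos [550.1 -56.6  80.8] rot [179.8   0.  125.2] F [-0.5  0.3  1.1] T [ 0.1    0.01  -0.023] w 73.3 q [-7.100e+00  2.310e+01  1.034e+02  1.000e-01  5.340e+01 -1.324e+02]
[548.5, -57.3] 92 [352. 331.] [454. 425.]
[548.5, -57.3] 57 [339. 282.] [468. 402.]
[550, -56] 92 [353. 336.] [454. 429.]
[550, -56] 57 [340. 287.] [468. 406.]
```

```bash
python3 -m creep '-0.15 -0.08 -0.6 0 0 0 -0.6;0 0 -0.5 0 0 0 -0.6;0 0 0 0 0 0 -0.6;0 0 0 0 0 0 -0.6'
python3 - <<'E'
from h import *
s=st();corr(125); print((np.array([548.6,-57.3,68])-s["ee_pos"]).round(1))
E
```

```text
time_s: 14.63
ee_pos: [549.7, -57.5, 70.3]
ee_rot: [179.7, 0.2, 125.2]
force: [-0.1, 1.0, -0.9]
gripper_width: 72.8
t 14.63 pos [549.7 -57.5  70.3] rot [179.7   0.2 125.2] F [-0.1  1.  -0.9] T [ 0.069  0.061 -0.007] w 72.8 q [-7.200e+00  2.360e+01  1.043e+02  1.000e-01  5.170e+01 -1.325e+02]
turn [-0.001  0.006 -0.004]
[-1.1  0.2 -2.3]
```

Close on the knob.

```bash
python3 -m creep '-0.1 0 -0.2 0 0.005 0 -0.6;0 0 0 0 0 0 0;0 0 0 0 0 0 1;0 0 0 0 0 0 1;0 0 0 0 0 0 1;0 0 0 0 0 0 1;0 0 0 0 0 0 1;0 0 0 0 0 0 1' 40
python3 - <<'E'
from h import *
s=st();corr(125)
f=vision.grab_frame("wrist");cv2.imwrite("pics/r.png",cv2.resize(f["img"],(800,600),interpolation=cv2.INTER_CUBIC)[:,:,::-1])
E
```

```text
time_s: 15.3
ee_pos: [549.3, -58.0, 68.8]
ee_rot: [179.9, 0.1, 125.2]
force: [-0.2, -0.0, -0.5]
gripper_width: 35.1
t 15.3 pos [549.3 -58.   68.8] rot [1.799e+02 1.000e-01 1.252e+02] F [-0.2 -0.  -0.5] T [ 0.032  0.007 -0.022] w 35.1 q [  -7.2   23.8  104.3    0.    51.7 -132.5]
turn [ 0.     0.002 -0.004]
```

View pics/r.png

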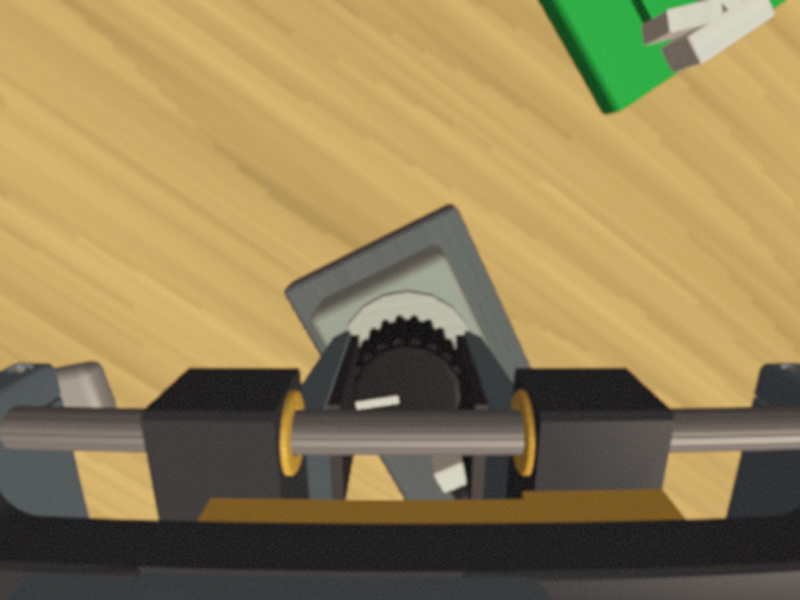

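```bash
python3 -m creep '0 0 0 0 0 -0.07 1;0 0 0 0 0 -0.07 1;0 0 0 0 0 -0.07 1;0 0 0 0 0 -0.07 1;0 0 0 0 0 -0.07 1;0 0 0 0 0 -0.07 1'
python3 - <<'E'
from h import *
s=st();corr(125)
E
```

```text
time_s: 15.85
ee_pos: [549.7, -58.8, 68.8]
ee_rot: [179.9, 0.2, 100.2]
force: [0.7, -1.3, -0.2]
gripper_width: 35.1
t 15.85 pos [549.7 -58.8  68.8] rot [179.9   0.2 100.2] F [ 0.7 -1.3 -0.2] T [-0.019  0.029  0.071] w 35.1 q [  -7.2   23.8  104.3   -0.2   51.7 -107.3]
turn [0.002 0.003 0.433]
```

```bash
python3 -m creep '-0.05 0.08 0 0 0 -0.08 1;0 0 0 0 0 -0.08 1;0 0 0 0 0 -0.08 1;0 0 0 0 0 -0.08 1;0 0 0 0 0 -0.08 1;0 0 0 0 0 -0.08 1;0 0 0 0 0 -0.08 1;0 0 0 0 0 -0.08 1;0 0 0 0 0 -0.08 1;0 0 0 0 0 -0.08 1'
python3 - <<'E'
from h import *
s=st();corr(125)
f=vision.grab_frame("wrist");cv2.imwrite("pics/s.png",cv2.resize(f["img"],(800,600),interpolation=cv2.INTER_CUBIC)[:,:,::-1])
st()
E
```

```text
time_s: 16.68
ee_pos: [549.4, -60.6, 68.8]
ee_rot: [179.8, 0.4, 52.2]
force: [-0.3, -1.7, -0.5]
gripper_width: 35.0
t 16.68 pos [549.4 -60.6  68.8] rot [179.8   0.4  52.2] F [-0.3 -1.7 -0.5] T [-0.034 -0.074  0.044] w 35.0 q [ -7.2  23.9 104.1  -0.6  52.  -59. ]
turn [0.008 0.004 1.271]
t 16.73 pos [549.4 -60.6  68.8] rot [179.8   0.4  52. ] F [-0.1 -1.   0.6] T [-0.073 -0.022 -0.079] w 34.9 q [ -7.2  23.9 104.1  -0.6  52.  -58.8]
```

View pics/s.png

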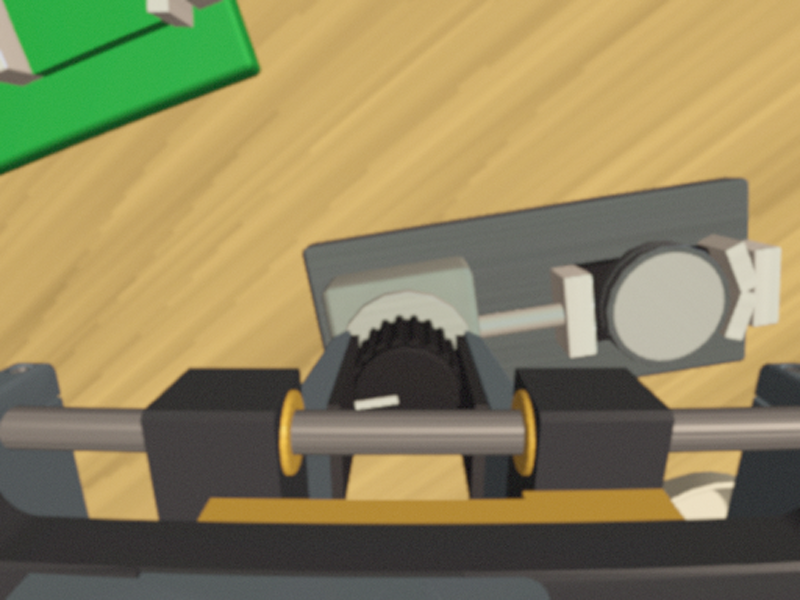

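```bash
python3 -m creep '0 0.1 0 0.004 0.002 -0.08 1;0 0.1 0 0.004 0.002 -0.08 1;0 0.1 0 0 0 -0.08 1;0 0 0 0 0 -0.08 1;0 0 0 0 0 -0.08 1'
python3 - <<'E'
from h import *
s=st();corr(125)
f=vision.grab_frame("wrist");cv2.imwrite("pics/t.png",cv2.resize(f["img"],(800,600),interpolation=cv2.INTER_CUBIC)[:,:,::-1])
E
```

```text
time_s: 17.15
ee_pos: [548.8, -61.2, 68.8]
ee_rot: [-180.0, 0.6, 28.8]
force: [-2.1, -0.2, 0.2]
gripper_width: 35.6
t 17.15 pos [548.8 -61.2  68.8] rot [-180.     0.6   28.8] F [-2.1 -0.2  0.2] T [ 0.012 -0.081  0.046] w 35.6 q [ -7.4  24.1 103.8  -0.4  52.6 -36. ]
turn [ 0.011 -0.003  1.679]
```

View pics/t.png

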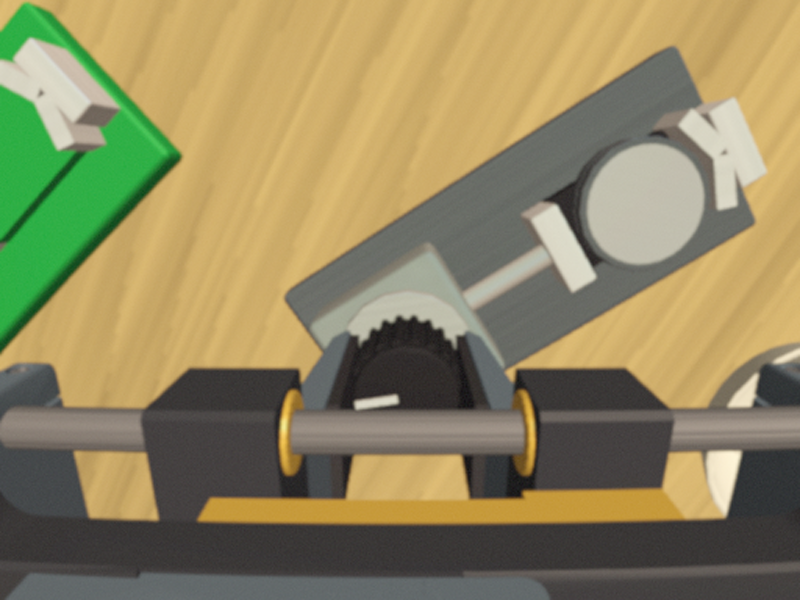

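```bash
python3 -m creep '0 0.1 0 0.004 -0.005 -0.08 1;0 0.1 0 0.004 0 -0.08 1;0 0.1 0 0 0 -0.08 1;0 0 0 0 0 -0.08 1;0 0 0 0 0 -0.08 1'
python3 - <<'E'
from h import *
s=st();corr(125)
f=vision.grab_frame("wrist");cv2.imwrite("pics/u.png",cv2.resize(f["img"],(800,600),interpolation=cv2.INTER_CUBIC)[:,:,::-1])
E
```

```text
time_s: 17.62
ee_pos: [547.9, -61.6, 68.8]
ee_rot: [-180.0, 0.3, 5.9]
force: [-0.8, 0.6, 0.0]
gripper_width: 35.3
t 17.62 pos [547.9 -61.6  68.8] rot [-180.     0.3    5.9] F [-0.8  0.6  0. ] T [-0.053  0.04   0.055] w 35.3 q [-7.600e+00  2.390e+01  1.041e+02 -1.000e-01  5.230e+01 -1.340e+01]
turn [ 0.006 -0.003  2.079]
```

View pics/u.png

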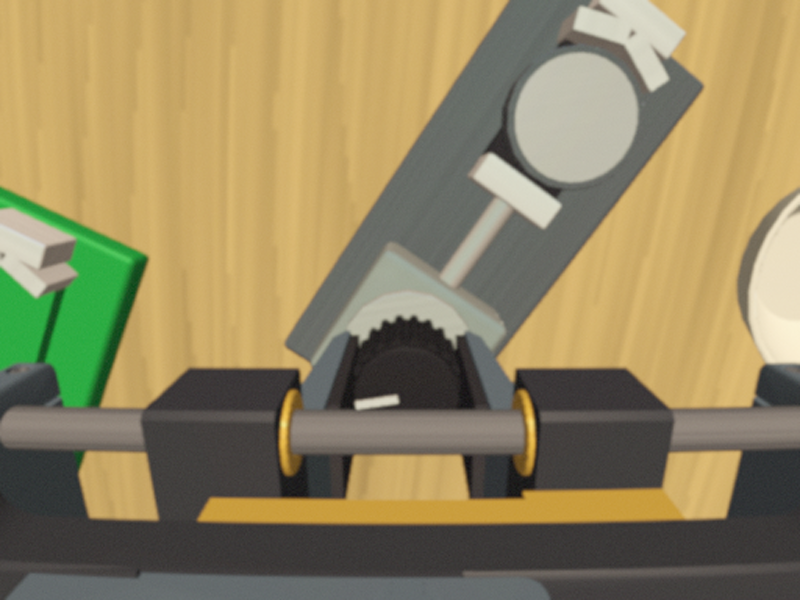

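```bash
python3 -m creep '0 0.1 0 0.003 0 -0.08 1;0 0.1 0 0.003 0 -0.08 1;0 0 0 0 0 -0.08 1;0 0 0 0 0 -0.06 1'
python3 - <<'E'
from h import *
s=st();corr(125)
f=vision.grab_frame("wrist");cv2.imwrite("pics/v.png",cv2.resize(f["img"],(800,600),interpolation=cv2.INTER_CUBIC)[:,:,::-1]);st()
E
```

```text
time_s: 18.0
ee_pos: [547.3, -61.6, 68.8]
ee_rot: [-179.9, 0.3, -11.1]
force: [-0.5, -0.2, 0.2]
gripper_width: 35.4
t 18.0 pos [547.3 -61.6  68.8] rot [-179.9    0.3  -11.1] F [-0.5 -0.2  0.2] T [-0.058  0.001  0.011] w 35.4 q [ -7.7  23.9 104.2   0.2  52.3   3.3]
turn [ 0.005 -0.006  2.375]
t 18.05 pos [547.2 -61.6  68.8] rot [-179.9    0.3  -11.2] F [-1.3 -0.7  0.3] T [-0.202 -0.003 -0.068] w 35.5 q [ -7.7  23.9 104.2   0.2  52.3   3.4]
```

View pics/v.png

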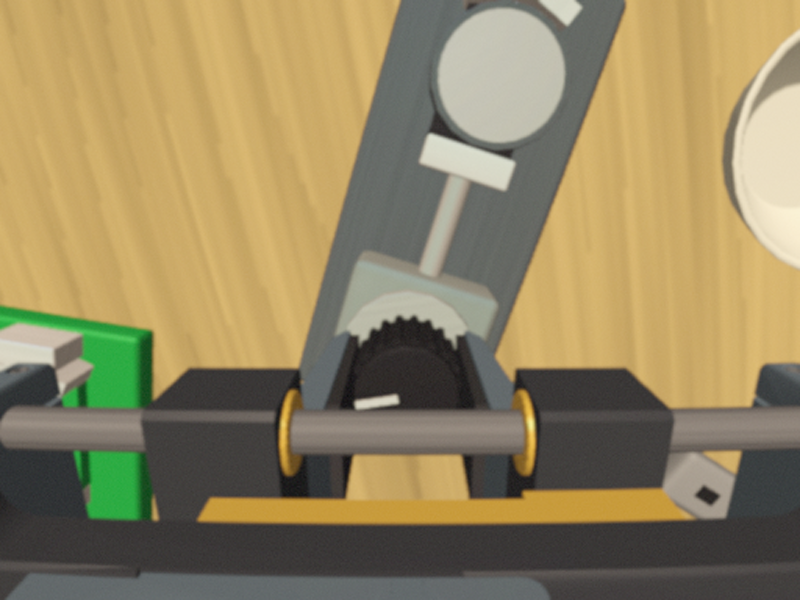

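```bash
python3 -m creep '0 0.1 0 0.003 -0.003 -0.08 1;0 0 0 0 -0.003 -0.08 1;0 0 0 0 0 -0.08 1'; python3 -c "
from h import *
st()"; python3 -m creep '0 0 0 0 0 -0.06 1'
python3 - <<'E'
from h import *
s=st();corr(125)
f=vision.grab_frame("wrist");cv2.imwrite("pics/w.png",cv2.resize(f["img"],(800,600),interpolation=cv2.INTER_CUBIC)[:,:,::-1])
E
```

```text
time_s: 18.3
ee_pos: [546.7, -61.4, 68.8]
ee_rot: [-179.8, 0.1, -24.5]
force: [-0.2, 0.6, -0.3]
gripper_width: 35.4
t 18.3 pos [546.7 -61.4  68.8] rot [-1.798e+02  1.000e-01 -2.450e+01] F [-0.2  0.6 -0.3] T [-0.075  0.111  0.117] w 35.4 q [ -7.8  23.7 104.5   0.3  51.8  16.5]
time_s: 18.38
ee_pos: [546.6, -61.4, 68.8]
ee_rot: [-179.8, 0.1, -27.8]
force: [0.1, 0.3, -1.1]
gripper_width: 35.2
t 18.38 pos [546.6 -61.4  68.8] rot [-1.798e+02  1.000e-01 -2.780e+01] F [ 0.1  0.3 -1.1] T [-0.178  0.118  0.085] w 35.2 q [ -7.8  23.7 104.5   0.3  51.8  19.9]
turn [-2.000e-03 -5.000e-03  2.668e+00]
```

View pics/w.png

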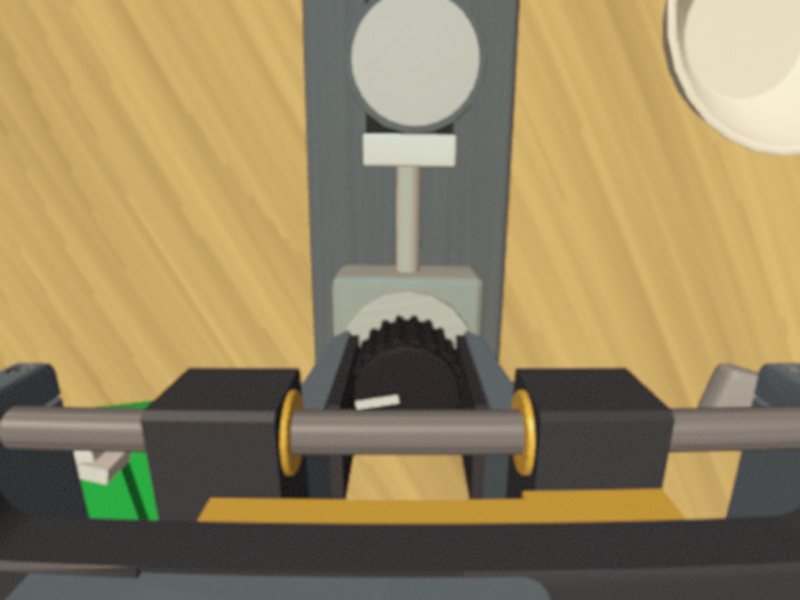

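```bash
S='from h import *
s=monitor.state();print(s["torque"][2].round(3),s["ee_rot"][2].round(1))'
python3 -m creep '0 0 0 0 0 -0.07 1;0 0 0 0 0 -0.07 1'>/dev/null; python3 -c "$S"
python3 -m creep '0 0 0 0 0 -0.07 1'>/dev/null; python3 -c "$S"
python3 -m creep '0 0 0 0 0 -0.07 1'>/dev/null; python3 -c "$S"
python3 -m creep '0 0 0 0 0 -0.07 1'>/dev/null; python3 -c "$S"
python3 - <<'E'
from h import *
s=st();corr(125)
E
```

```text
0.106 -35.6
0.021 -39.5
0.058 -43.4
0.064 -47.2
t 18.85 pos [546.  -60.9  68.8] rot [-1.798e+02  1.000e-01 -4.720e+01] F [-0.3 -0.7  0.8] T [-0.185  0.099  0.064] w 35.1 q [ -7.7  23.6 104.6   0.3  51.7  39.4]
turn [-1.000e-03 -6.000e-03  3.006e+00]
```

```bash
S='from h import *
s=monitor.state();print(s["torque"][2].round(3),s["ee_rot"][2].round(1))'
python3 -m creep '0 0 0 0 -0.003 -0.06 1'>/dev/null; python3 -c "$S"
python3 -m creep '0 0 0 0 0 -0.06 1'>/dev/null; python3 -c "$S"
python3 -m creep '0 0 0 0 0 -0.06 1'>/dev/null; python3 -c "$S"
python3 -m creep '0 0 0 0 0 -0.06 1'>/dev/null; python3 -c "$S"
python3 -m creep '0 0 0 0 0 -0.06 1'>/dev/null; python3 -c "$S"
python3 - <<'E'
from h import *
s=st();corr(125)
f=vision.grab_frame("wrist");cv2.imwrite("pics/x.png",cv2.resize(f["img"],(800,600),interpolation=cv2.INTER_CUBIC)[:,:,::-1])
E
```

```text
0.123 -50.5
0.068 -53.8
0.141 -57.1
0.165 -60.4
0.145 -63.6
t 19.27 pos [545.6 -60.4  68.8] rot [-179.8    0.   -63.6] F [0.3 0.7 0. ] T [-0.134  0.192  0.145] w 35.2 q [ -7.6  23.5 104.8   0.2  51.5  55.9]
turn [ 0.005  0.004 -2.991]
```

View pics/x.png

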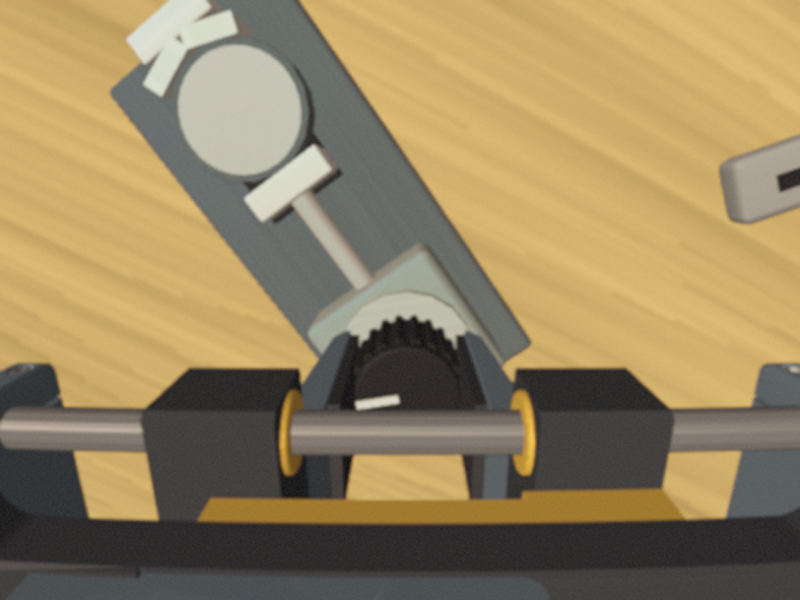

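```bash
S='from h import *
s=monitor.state();print(s["torque"].round(3),s["ee_rot"][2].round(1))'
python3 -m creep '0 0 0 0 0 -0.05 1'>/dev/null; python3 -c "$S"
python3 -m creep '0 0 0 0 0 -0.05 1'>/dev/null; python3 -c "$S"
python3 -m creep '0 0 0 0 0 -0.05 1'>/dev/null; python3 -c "$S"
python3 -m creep '0 0 0 0 0 -0.05 1'>/dev/null; python3 -c "$S"
```

```text
[-0.091  0.249  0.145] -66.3
[-0.109  0.208  0.185] -69.0
[-0.056  0.194  0.196] -71.6
[-0.113  0.201  0.29 ] -74.2
```

```bash
S='from h import *
s=monitor.state();print(s["torque"].round(3),s["ee_rot"][2].round(1),s["ee_pos"].round(1))'
python3 -m creep '0 0 0 0 0 -0.05 1'>/dev/null; python3 -c "$S"
python3 -m creep '0 0 0 0 0 -0.05 1'>/dev/null; python3 -c "$S"
python3 -m creep '0 0 0 0 0 -0.05 1'>/dev/null; python3 -c "$S"
python3 - <<'E'
from h import *
f=vision.grab_frame("wrist");cv2.imwrite("pics/y.png",cv2.resize(f["img"],(800,600),interpolation=cv2.INTER_CUBIC)[:,:,::-1])
g=vision.grab_frame("side");cv2.imwrite("pics/y2.png",cv2.resize(g["img"][140:260,200:350],None,fx=5,fy=5,interpolation=cv2.INTER_CUBIC)[:,:,::-1])
E
```

```text
[-0.07   0.252  0.278] -76.9 [545.4 -60.   68.8]
[-0.084  0.155  0.238] -79.5 [545.4 -59.8  68.8]
[-0.077  0.232  0.224] -82.1 [545.3 -59.8  68.8]
```

View pics/y.png

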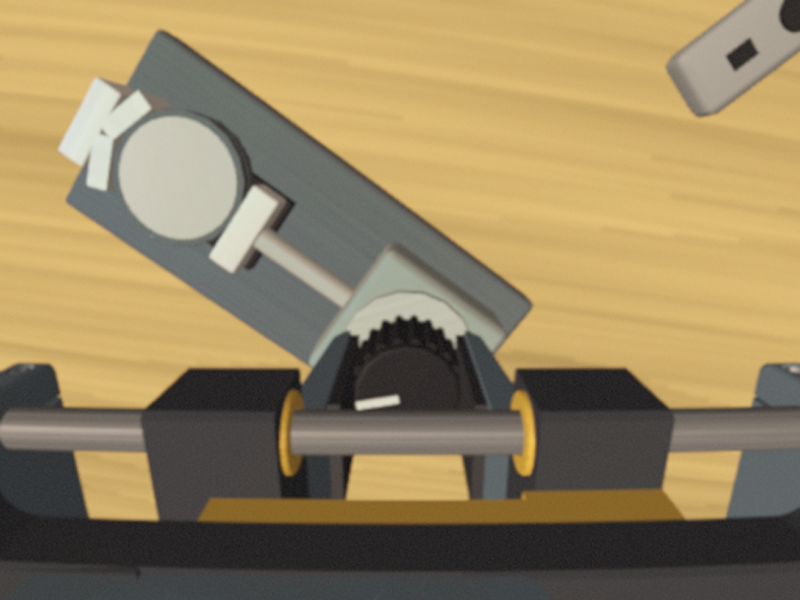

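View pics/y2.png

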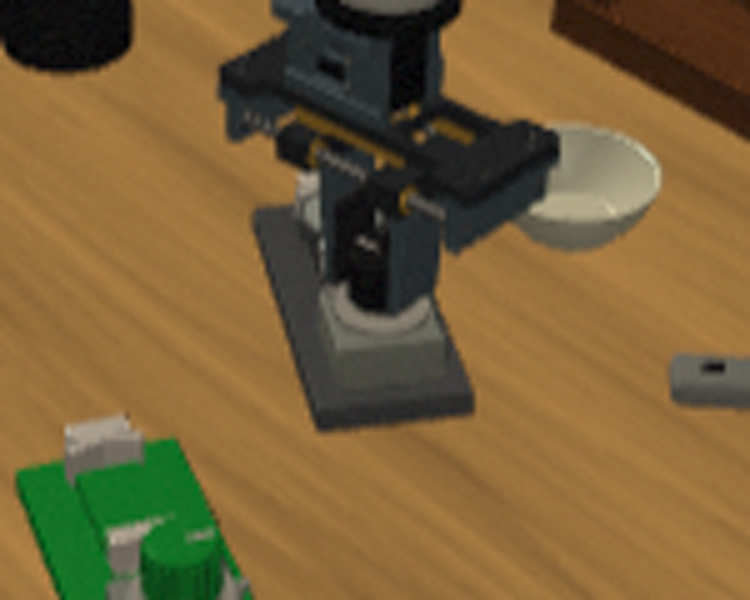

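```bash
S='from h import *
s=monitor.state();print(s["torque"].round(3),s["ee_rot"][2].round(1),s["ee_pos"].round(1))'
python3 -m creep '0 0 0 0 0 -0.05 1;0 0 0 0 0 -0.05 1;0 0 0 0 0 -0.05 1'>/dev/null; python3 -c "$S"
python3 -m creep '0 0 0 0 0 -0.05 1'>/dev/null; python3 -c "$S"
python3 -m creep '0 0 0 0 0 -0.05 1'>/dev/null; python3 -c "$S"
python3 -m creep '0 0 0 0 0 -0.05 1'>/dev/null; python3 -c "$S"
python3 -m creep '0 0 0 0 0 -0.05 1'>/dev/null; python3 -c "$S"
```

```text
[-0.023  0.227  0.281] -90.0 [545.3 -59.4  68.8]
[-0.065  0.234  0.231] -92.7 [545.3 -59.3  68.8]
[-0.046  0.227  0.279] -95.4 [545.3 -59.2  68.8]
[0.014 0.183 0.245] -98.1 [545.3 -59.1  68.8]
[-0.014  0.242  0.245] -100.8 [545.3 -59.   68.8]
```

```bash
python3 -m creep '0 0 0 0 0 0 1;0 0 0 0 0 0 -0.2;0 0 0 0 0 0 -0.6;0 0 0 0 0 0 -0.6;0 0 0 0 0 0 -0.6;0 0 1.5 0 0 0 -0.6;0 0 3 0 0 0 -0.6;1 0.3 4 0 0 0 -0.6;1 0.3 2 0 0 0 -0.6;0 0 0 0 0 0 -0.6;0 0 0 0 0 0 -0.6'
python3 - <<'E'
from h import *
f=vision.grab_frame("wrist");cv2.imwrite("pics/z.png",cv2.resize(f["img"],(800,600),interpolation=cv2.INTER_CUBIC)[:,:,::-1])
s=st();np.save("z.npy",np.array(f["view"]))
g=vision.grab_frame("top");cv2.imwrite("pics/z2.png",cv2.resize(g["img"][110:220,180:360],None,fx=4.4,fy=4.4,interpolation=cv2.INTER_CUBIC)[:,:,::-1])
E
```

```text
time_s: 21.5
ee_pos: [563.0, -52.5, 176.1]
ee_rot: [179.8, 0.0, -99.8]
force: [-1.0, 0.2, -0.5]
gripper_width: 73.0
t 21.55 pos [563.  -52.5 175.9] rot [ 1.798e+02  1.000e-01 -9.980e+01] F [-0.2 -0.7  0.4] T [ 0.013  0.156 -0.051] w 72.9 q [-6.5 19.1 94.2  0.1 66.9 93.2]
```

View pics/z.png

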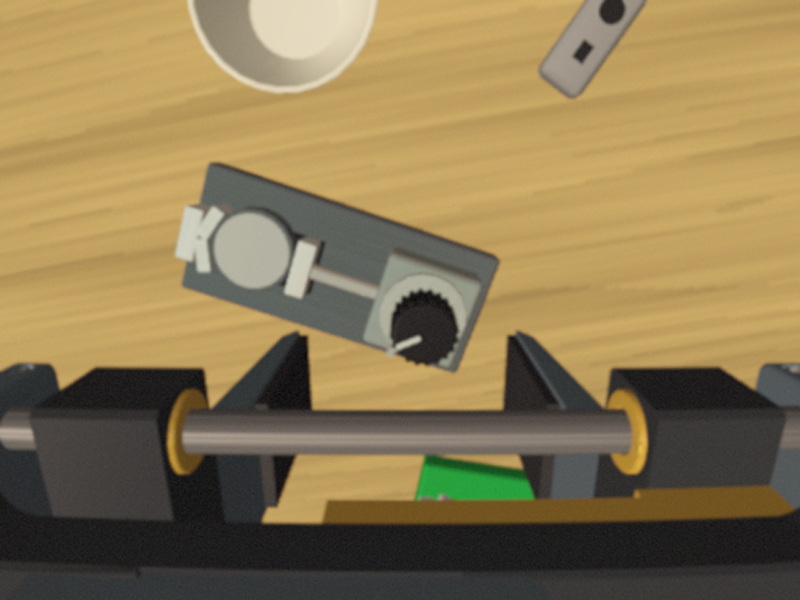

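View pics/z2.png

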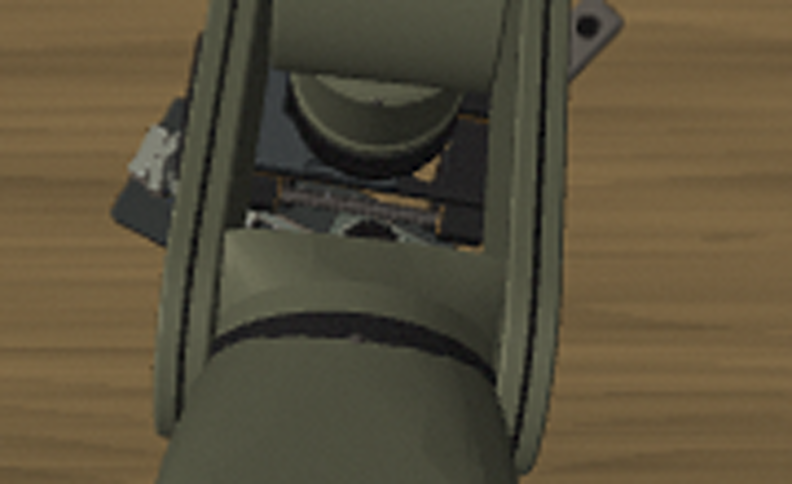

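```bash
python3 -m creep '-2 0 0 0 0 0 -0.6;-3 0 0 0 0 0 -0.6;-3 0 0 0 0 0 -0.6;-1.5 0 0 0 0 0 -0.6;0 0 0 0 0 0 -0.6;0 0 0 0 0 0 -0.6'
python3 - <<'E'
from h import *
f=vision.grab_frame("wrist");im=cv2.resize(f["img"],(800,600),interpolation=cv2.INTER_CUBIC)
cv2.imwrite("pics/aa.png",im[:,:,::-1])
s=st();np.save("aa.npy",np.array(f["view"]));print(proj(f,[549,-57.5,92])/.64)
E
```

```text
time_s: 22.1
ee_pos: [455.2, -52.1, 163.5]
ee_rot: [178.4, -0.0, -99.8]
force: [-0.4, -0.3, -0.7]
gripper_width: 73.2
t 22.15 pos [455.3 -52.  163.4] rot [178.4  -0.  -99.8] F [-1.4  0.7 -0.5] T [-0.104  0.192  0.024] w 72.8 q [ -8.   11.1 107.6   0.   63.   91.8]
[[388.82950457 123.2303222 ]]
```

View pics/aa.png

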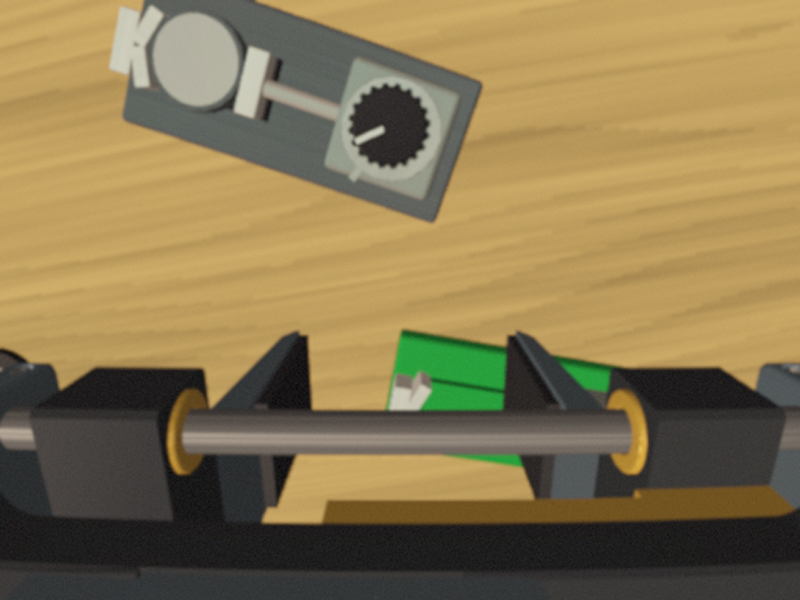

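Run:
```python
from h import *
f=vision.grab_frame("wrist")
im=f["img"][40:130,200:300]
cv2.imwrite("pics/bb.png",cv2.resize(im,None,fx=6,fy=6,interpolation=cv2.INTER_CUBIC)[:,:,::-1])
np.save("bb.npy",np.array(f["view"]));st()
```

```text
t 22.2 pos [456.4 -52.1 163.8] rot [178.5  -0.  -99.8] F [-0.5  0.3 -0.2] T [-0.014  0.192  0.028] w 72.9 q [ -8.   11.1 107.5   0.   63.   91.8]
```

View pics/bb.png

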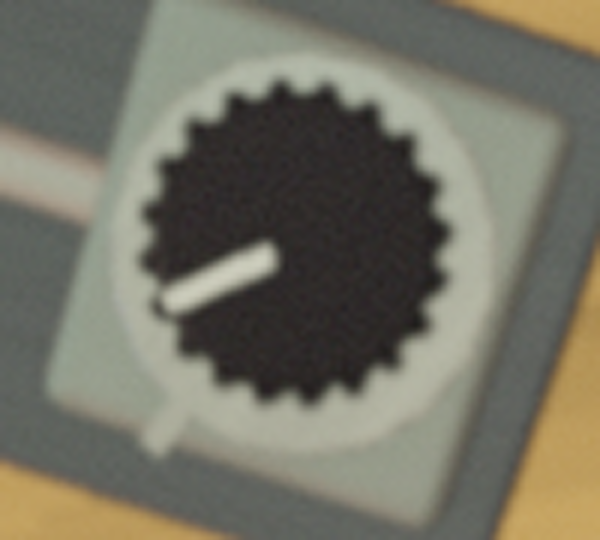

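Run:
```python
from h import *
f=vision.grab_frame("wrist"); f["view"]=np.load("bb.npy")
px=lambda u,v:(200+(u+.5)/6-.5,40+(v+.5)/6-.5)
a=onz(f,px(270,256),92);b=onz(f,px(172,303),92);k=onz(f,px(298,243),92)
t=onz(f,px(163,433),54);c=onz(f,px(302,252),57)
ang=lambda d:np.degrees(np.arctan2(d[1],d[0]))
print("line",ang(b-a),ang(b-k),"knob",k.round(1),"collar",c.round(1),"tab",t.round(1),ang(t-c),np.hypot(*(t-c)[:2]), ang(t-(c+k)/2))
```

```text
line 104.54416074133968 104.40993283897912 knob [548.1 -57.6  92. ] collar [548.8 -57.1  57. ] tab [528.  -32.9  54. ] 130.70294186497534 31.888258851206736 129.93382073903007
```

```bash
python3 -m creep '0.8 0.8 2 0.02 0 0 -0.6;0.8 1 2 0 0 0 -0.6;0 1 0 0 0 0 -0.6;0 0 0 0 0 0 -0.6;0 0 0 0 0 0 -0.6;0 0 0 0 0 0 -0.6'
python3 - <<'E'
from h import *
f=vision.grab_frame("wrist")
cv2.imwrite("pics/cc.png",cv2.resize(f["img"][0:150,60:320],None,fx=3,fy=3,interpolation=cv2.INTER_CUBIC)[:,:,::-1])
g=vision.grab_frame("side");cv2.imwrite("pics/cc2.png",cv2.resize(g["img"][150:240,230:330],None,fx=6,fy=6,interpolation=cv2.INTER_CUBIC)[:,:,::-1])
cv2.imwrite("pics/cc3.png",g["img"][:,:,::-1]);st()
E
```

```text
time_s: 22.75
ee_pos: [477.2, -22.9, 201.9]
ee_rot: [178.1, 1.1, -99.7]
force: [0.2, 0.4, -0.3]
gripper_width: 73.4
t 22.85 pos [476.9 -23.1 201.8] rot [178.1   1.1 -99.7] F [-0.   0.   0.4] T [-0.025  0.09   0.03 ] w 72.9 q [ -5.1  11.  101.7   1.4  69.1  94.1]
```

View pics/cc.png

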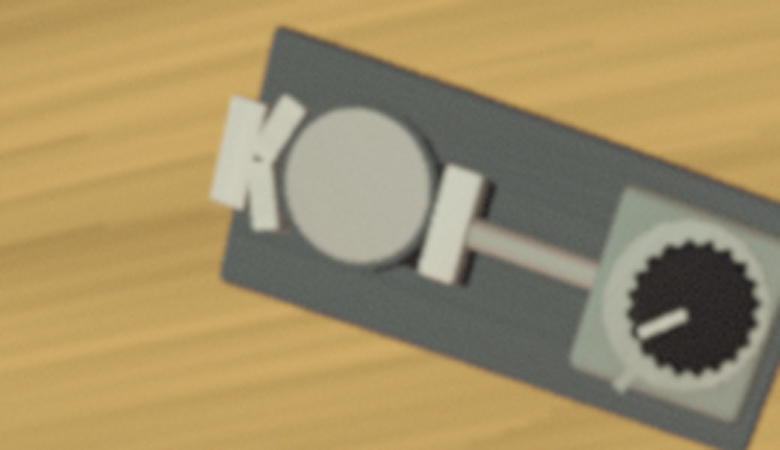

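View pics/cc2.png

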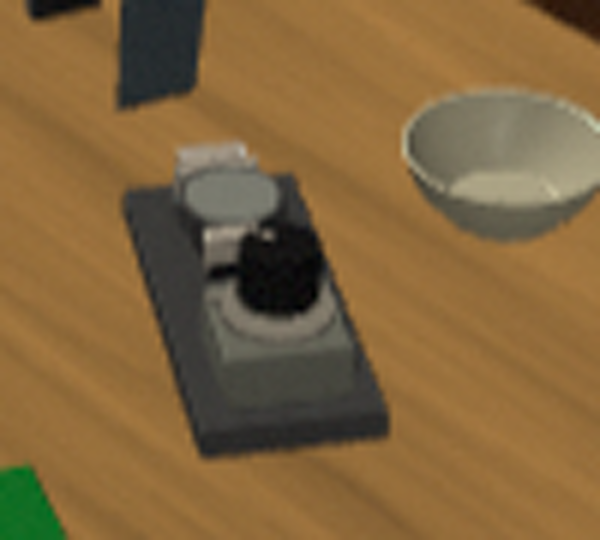

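View pics/cc3.png

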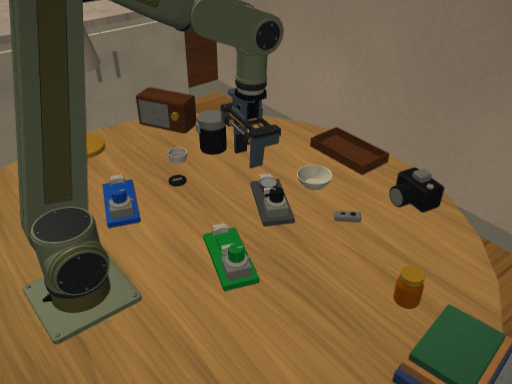

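The disc at (358,186) in the zoomed view bears on both V faces and the moving jaw. The tab and knob line sit about 26° apart, and the bystanders look as they did at the start, so I'm handing in.

```bash
python3 -c "
from workcell import job
print(job.job_done())"
```

```text
the job is handed in; nothing more can be done
None
```

I laid the filters flat on the rest, let go of them, and turned the knob clockwise about 3.9 rad in a single grasp. The jaws closed on the filters and the ratchet slipped. I then released the knob and backed the arm off to about 200 mm before handing in at about 23 s of the 72 s allowed.

- **Torque:** it climbed from about 0.07 N m and levelled near 0.26 N m for the last 27° or so.
- **Slip:** the camera showed the tab and the knob line about 26° apart, which is about 1.7 clicks and agrees with the torque estimate.
- **Clamping:** the last pictures show the filters bearing on both faces of the V jaw with the moving jaw against them. I did not measure how far they sit from v_seat.
- **Surroundings:** in the final side picture everything else on the stool looks where it was at the start. I compared it by eye only.

Three things did not quite agree:
- **Knob after release:** it stood about 17° further back than the turning predicted. I took this as the expected spring-back.
- **Networks' v_seat estimates:** they came out 2 to 3 mm further towards the V jaw than my own estimate from the jaw edges, so I placed the filters by the jaw edges.
- **Knob axis:** while the gripper turned, its centre wandered about 4 mm around the axis, with side forces of only about 2 N.

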